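Park the gauge rings and burnish the jig's glue seam

TASK

Get the peg jig ready for burnishing: slide every gauge ring along the bent rod, round both bends, until they are all closed up against the black stop, and lift the cork block off the glue seam and lay it flat on the middle of the red tile. Then take the stylus from its stand, hold it upright and run its tip lightly along the whole seam on the bed, slowly (about 2 to 3 cm a second), from the brass dot to the other end, and put the stylus back in its stand. Leave the ruler, peg, jar and wrench where they are.

Things in the scene. Friction and masses are not known exactly. Their poses are not given: they have to be found in the camera images.
- bed: jig bed: fixed plywood board 270 (x) x 480 (y) x 20 mm, origin at the centre of its underside. Over it runs a fixed 8 mm steel rod, bent to a Z, centreline level and 100 mm above the board's top; it rises from the board at bed-frame (-75, 215) mm and runs past rod_begin, round rod_bend1 and rod_bend2 to rod_stop. A green headstock stands behind the stop, a big black knob on its top.
- rod_begin (a point): point on the rod's centreline near its loading end, bed frame (-75, 200, 120) mm; from here the rod runs straight toward the bed's -y
- rod_bend1 (a point): corner of the first bend (where the straight centrelines would meet), bed frame (-75, 0, 120) mm; 90 degrees, centreline radius 35 mm; the rod turns from the bed's -y to +x
- rod_bend2 (a point): corner of the second bend, bed frame (75, 0, 120) mm; 90 degrees, centreline radius 35 mm; the rod turns from the bed's +x back to -y
- rod_stop (a point): centre of the face of the black stop disc (44 mm across) on the rod, bed frame (75, -120, 120) mm; axes as the bed's, so rings come to it moving along -y. Headstock: 70 x 70 mm, 118 mm above the board, bed-frame y from -155 to -225 mm; knob 52 mm across, 36 mm tall above that
- ring0: gauge ring on the rod (2 to 4 present, all alike): brass, 48 mm across, 12 mm thick, 30 mm hole; origin at hole centre, x along the hole, z up. Orange tab 26 (y) x 12 (x) mm stands from 22 to 65 mm above the origin; dark weight, 36 mm wide, to 50 mm below; 0.12 kg. Hanging, the origin is 11 mm below the rod's centreline; lift 11 mm to centre it. Must turn with the rod in bends
- ring1: gauge ring on the rod (2 to 4 present, all alike): brass, 48 mm across, 12 mm thick, 30 mm hole; origin at hole centre, x along the hole, z up. Orange tab 26 (y) x 12 (x) mm stands from 22 to 65 mm above the origin; dark weight, 36 mm wide, to 50 mm below; 0.12 kg. Hanging, the origin is 11 mm below the rod's centreline; lift 11 mm to centre it. Must turn with the rod in bends
- ring2: gauge ring on the rod (2 to 4 present, all alike): brass, 48 mm across, 12 mm thick, 30 mm hole; origin at hole centre, x along the hole, z up. Orange tab 26 (y) x 12 (x) mm stands from 22 to 65 mm above the origin; dark weight, 36 mm wide, to 50 mm below; 0.12 kg. Hanging, the origin is 11 mm below the rod's centreline; lift 11 mm to centre it. Must turn with the rod in bends
- ring3: gauge ring on the rod (2 to 4 present, all alike): brass, 48 mm across, 12 mm thick, 30 mm hole; origin at hole centre, x along the hole, z up. Orange tab 26 (y) x 12 (x) mm stands from 22 to 65 mm above the origin; dark weight, 36 mm wide, to 50 mm below; 0.12 kg. Hanging, the origin is 11 mm below the rod's centreline; lift 11 mm to centre it. Must turn with the rod in bends
- seam0 (a point): point on the glue seam, an 8 mm wide dark curved line on the bed's top, about 160 mm long, marked by six points in order seam0 to seam5 (straight between them); seam0 is the starting end, with a brass dot 16 mm across
- seam1 (a point): point on the glue seam, an 8 mm wide dark curved line on the bed's top, about 160 mm long, marked by six points in order seam0 to seam5 (straight between them); point 1 of the seam
- seam2 (a point): point on the glue seam, an 8 mm wide dark curved line on the bed's top, about 160 mm long, marked by six points in order seam0 to seam5 (straight between them); point 2 of the seam
- seam3 (a point): point on the glue seam, an 8 mm wide dark curved line on the bed's top, about 160 mm long, marked by six points in order seam0 to seam5 (straight between them); point 3 of the seam
- seam4 (a point): point on the glue seam, an 8 mm wide dark curved line on the bed's top, about 160 mm long, marked by six points in order seam0 to seam5 (straight between them); point 4 of the seam
- seam5 (a point): point on the glue seam, an 8 mm wide dark curved line on the bed's top, about 160 mm long, marked by six points in order seam0 to seam5 (straight between them); seam5 is the finishing end, nearest the middle length of the rod
- stylus: burnishing stylus: steel shank 14 mm across with a 6 mm tip, brass flange 34 mm across from 50 to 56 mm above the tip, then a blue square handle 20 x 20 mm from 56 to 142 mm; origin at the tip, z up along it to the handle, x and y square to the handle's faces; 0.09 kg. It starts upright in the stand, its flange resting on the stand's top
- stand_hole0 (a point): centre of the mouth of the hole in the stylus's stand, 65 mm above the table. The stand is a fixed dark wooden block 90 x 90 x 65 mm with a vertical round hole in the middle of its top, 21 mm across and 58 mm deep; with the stylus in place its tip is 15 mm above the table, 50 mm below the mouth
- tile: glossy red ceramic tile, fixed, 140 x 140 x 8 mm, origin at the centre of its underside
- cork: cork sanding block 90 (x) x 50 (y) x 50 mm, origin at the centre of its underside, z up, 0.06 kg; starts lying on the seam on the bed's top
- ruler: stainless steel ruler 200 x 30 x 4 mm lying on the bench, origin at the centre of its underside: leave alone
- olive_peg: carved olive peg about 120 mm long lying on the bench: leave alone
- oil_jar: amber glass jar, 64 mm across, 90 mm tall, standing on the bench: leave alone
- wrench: steel wrench 170 mm long lying on the bench: leave alone
Things that resemble listed ones, but are neither listed nor needed, are in the scene too. What is shaped like the cork but green or purple is not meant.

How it is judged:
On the way, in this order (a step that is already met when the one before it is completed fails the run):
1. all rings present are parked at the stop, and the cork block lies on the red tile (y of ring0 in the frame of rod_stop between 0 and 0.066 m and x of ring0 in the frame of rod_stop between -0.03 and 0.03 m and angle between each of ring0, ring1, ring2, ring3's own z axis and vertical below 0.5 rad and y of ring1 in the frame of rod_stop between 0 and 0.066 m and x of ring1 in the frame of rod_stop between -0.03 and 0.03 m and y of ring2 in the frame of rod_stop between 0 and 0.066 m and x of ring2 in the frame of rod_stop between -0.03 and 0.03 m and y of ring3 in the frame of rod_stop between 0 and 0.066 m and x of ring3 in the frame of rod_stop between -0.03 and 0.03 m and y of any of ring0, ring1, ring2, ring3 in the frame of rod_stop below 0.016 m and horizontal distance between cork and tile below 0.045 m and z of cork in the frame of tile between 0.004 and 0.013 m and angle between cork's own z axis and vertical below 0.1 rad), for 0.2 s.
2. the stylus, upright, has its tip on seam point 0 and moves slowly (tip within 9 mm of the point, slower than 6 cm/s, for 0.15 s) (distance between stylus and seam0 below 0.009 m and linear speed of stylus below 0.06 m/s and angle between stylus's own z axis and vertical below 0.3 rad), for 0.15 s.
3. the stylus, upright, has its tip on seam point 1 and moves slowly (tip within 9 mm of the point, slower than 6 cm/s, for 0.15 s) (distance between stylus and seam1 below 0.009 m and linear speed of stylus below 0.06 m/s and angle between stylus's own z axis and vertical below 0.3 rad), for 0.15 s.
4. the stylus, upright, has its tip on seam point 2 and moves slowly (tip within 9 mm of the point, slower than 6 cm/s, for 0.15 s) (distance between stylus and seam2 below 0.009 m and linear speed of stylus below 0.06 m/s and angle between stylus's own z axis and vertical below 0.3 rad), for 0.15 s.
5. the stylus, upright, has its tip on seam point 3 and moves slowly (tip within 9 mm of the point, slower than 6 cm/s, for 0.15 s) (distance between stylus and seam3 below 0.009 m and linear speed of stylus below 0.06 m/s and angle between stylus's own z axis and vertical below 0.3 rad), for 0.15 s.
6. the stylus, upright, has its tip on seam point 4 and moves slowly (tip within 9 mm of the point, slower than 6 cm/s, for 0.15 s) (distance between stylus and seam4 below 0.009 m and linear speed of stylus below 0.06 m/s and angle between stylus's own z axis and vertical below 0.3 rad), for 0.15 s.
7. the stylus, upright, has its tip on seam point 5 and moves slowly (tip within 9 mm of the point, slower than 6 cm/s, for 0.15 s) (distance between stylus and seam5 below 0.009 m and linear speed of stylus below 0.06 m/s and angle between stylus's own z axis and vertical below 0.3 rad), for 0.15 s.
At the end, for the whole second after the job is handed in: Rings present hang on the rod's last length, centres within 66 mm of the stop face, the nearest within 16 mm; cork flat on the tile, centres within 45 mm; stylus upright in the stand's hole, tip 44 mm or more below its mouth; all released and at rest (all of step 1 and linear speed of each of ring0, ring1, ring2, ring3, cork, stylus below 0.03 m/s and horizontal distance between stylus and stand_hole0 below 0.01 m and z of stylus in the frame of stand_hole0 below -0.044 m and angle between stylus's own z axis and vertical below 0.15 rad); the robot touches nothing.
It fails at once if the ruler, peg, jar or wrench is pushed more than 30 mm from its place (distance of any of ruler, olive_peg, oil_jar, wrench from where it was at the start of the episode above 0.03 m).
It fails at once if the stylus is pressed on the bed with more than 40 N (contact force between stylus and bed above 40 N).
Of ring0, ring1, ring2, ring3 only 2 to 4 are there at a start; the rules pass over those that are not, and their reading is None.
At some moment in a run one of cork may be knocked a few centimetres aside while the robot is not near it.
It also fails if it takes over 210 s, if anything falls off the work surface, if the arm or the gripper's body presses on something with over 40 N, if the wrist force passes 120 N, or if a joint passes its speed limit or range.

ROBOT

A 6-joint arm with a two-finger parallel gripper is mounted at the origin on the work surface. World frame = base frame: x ahead of the robot, y to its left, z up, the work surface at z = 0. Lengths are in m, angles in rad, forces in N, time in s.
With the tool pointing down it reaches from about 0.325 to 0.775 m from the base axis. Payload 5.5 kg.
Tool frame: the origin (TCP) lies midway between the tips of the shut fingers; the grasp point (between the pads) lies 19 mm behind it; x points along the fingers, y is the direction in which the jaws open and shut, and the axes are right-handed (so a half turn about x gives the same grasp; the last joint's range is limited). The gripper opens to 85 mm and grips with 20 to 120 N. Pads are 22 mm wide; open, the fingers measure 114 mm over their backs; the gripper's body (76 mm by 85 mm) begins 54 mm behind the grasp point. The pads swing forward as they close: fully open they stand 13 mm farther back than shut.
Start: joints at [-1.221, 0.091, 1.231, -0, 1.82, -0.057], TCP at [0.237, -0.551, 0.231] pointing down, gripper open.
Joint ranges: [-2.87, 2.87], [-0.86, 2.18], [0.17, 2.46], [-1.51, 4.65], [0.06, 2.69], [-2.65, 2.65]. Speed limits (rad/s): [2.57, 2.57, 3.01, 3.14, 3.14, 3.14].

INTERFACE

Orientations are given as a unit quaternion [x, y, z, w].
In Python, from bench import bot gives the robot as it stands.
- The arm moves only by the tool servo_tool, never from a script. Its argument "series" is a list of rows, each a list of 7 numbers: the turn, a rotation vector about the tool's x, y, z in rad, then the shift along the tool's x, y, z in m, then the finger opening in m, from 0 to 0.0854. A call has exactly 5 rows; each row is the pose to reach, as a shift and turn from the pose commanded when the call began, along the tool's axes at that moment; what a row does not reach only later rows make up. A row lasts 1/12 s, in which the tool goes at most 41.7 mm and 7.16 degrees, less where a joint would pass 70% of its speed; a pose out of reach is approached as far as the arm can. A call with a gripper value outside its range is refused whole. The fingers move at their own pace and stop on an object; "force" is the grip in N (left out, the last holds). Time passes only in rows, so rows that repeat a pose let the fingers close, or fill a call up. It gives the time, the measured TCP pose, the force and the opening at its end, in the units of the state.
- bot.get_state(): the state, without advancing time (a new reading comes with each control period).
- bot.camera(name): name is "scene" or "top" or "wrist"; returns the picture (420x560x3 uint8, red, green, blue); there is no depth.
- bot.camera_params(name): a dict with "fx", "fy", "cx", "cy" (pixels), "dist" ([k1, k2, p1, p2, k3] as OpenCV has them; the pictures are not rectified), "pose" (4x4, takes a point from camera to world coordinates). Camera axes: x right, y down, z forward; pixel columns grow to the right and rows downward; lengths in m; the calibration is good to about 2 mm. A picture is of the moment at which its call begins: read the wrist's pose just before it. camera_params takes no time and is no camera call; for the wrist camera it gives the pose at the moment of the call.
- bot.close_job(): hands the job in, once; it reports no verdict.
Trained networks look in the newest picture that a camera, given by its name, has taken for a name from the list of things; names that differ only in an ending like _2 or _b are one class to them, and where a whole thing is asked for, a point or a joint stands for the part that bears it (a point fixed in the world has none). Each returns a list of dicts, best first, with "conf" (0 to 1); they miss things now and then, are a little off and sometimes report something else, mostly with a low value. They report only what shows in the picture. A call takes as long as a camera call. They do not tell look-alikes from the thing itself.
- bot.spot_in(camera, label): "location" ([column, row] in pixels, amid what is visible of it).
- bot.silhouettes(camera, label): "region" (420x560 bool, what is visible of it) and "location" ([column, row] in pixels, amid what is visible of it).
- bot.mark_of(camera, label): "location" ([column, row] in pixels: a listed point, or the origin of a listed thing).
The state is a dict: "time": time; "joint_pos": joint angles; "dq": joint speeds; "tau": joint torques, N m; "tool_pos": TCP position; "ee_rot": TCP orientation; "force": force on the tool from outside, world axes, zero at the start; "torque": the same for the moment, N m; "width": opening from 0.0 (shut) to 1.0 (fully open).
Only numpy, scipy, OpenCV 4.12 (cv2) and the standard library are available. Lean on these libraries where they do the work, as an engineer would, in place of code of your own. Each camera call takes 0.05 s, during which the arm holds its last target. There are 200 camera calls.

## Working session

There is one attempt and no reset: what is moved stays moved. The work goes in short steps, Python scripts to look and compute and a tool call to move; the robot and the scene stay as the last step left them, time stands still between calls to the robot, and variables do not carry over. Pictures are saved under pics/ and viewed, about 12 in all and at most 16, crops included, and the job is handed in when it is done.

Besides the shell and the picture viewer there is one more tool, called after "Call:" as name([rows], argument=value, ...), one row to a line, values as JSON. servo_tool: Moves the arm, as the interface text tells. Its arguments: {"type":"object","properties":{"series":{"type":"array"},"force":{"type":"number"}},"required":["series"]}

```bash
mkdir -p pics; ls; cat > h.py <<'E'
import numpy as np, cv2
from scipy.spatial.transform import Rotation as R
from bench import bot
def shot(n): return bot.camera(n)
def save(im,f): cv2.imwrite('pics/'+f,im[:,:,::-1])
def ray(cam,px,P=None):
    P=P or bot.camera_params(cam)
    K=np.array([[P['fx'],0,P['cx']],[0,P['fy'],P['cy']],[0,0,1]])
    u=cv2.undistortPoints(np.array([[px]],float),K,np.array(P['dist'],float))[0,0]
    T=np.array(P['pose']); d=T[:3,:3]@np.array([u[0],u[1],1]); return T[:3,3],d
def at(cam,px,z,P=None):
    o,d=ray(cam,px,P); return o+d*(z-o[2])/d[2]
def tri(a,b):
    (o1,d1),(o2,d2)=a,b
    A=np.c_[d1,-d2]; s=np.linalg.lstsq(A,o2-o1,rcond=None)[0]
    p,q=o1+s[0]*d1,o2+s[1]*d2; return (p+q)/2,np.linalg.norm(p-q)
def proj(cam,X,P=None):
    P=P or bot.camera_params(cam)
    K=np.array([[P['fx'],0,P['cx']],[0,P['fy'],P['cy']],[0,0,1]])
    T=np.linalg.inv(np.array(P['pose'])); 
    return cv2.projectPoints(np.atleast_2d(np.array(X,float)),cv2.Rodrigues(T[:3,:3])[0],T[:3,3],K,np.array(P['dist'],float))[0][:,0]
def st():
    s=bot.get_state(); return s
E
python3 - <<'E'
from h import *
s=st(); print({k:np.round(v,3).tolist() for k,v in s.items()})
a=shot('scene');b=shot('top');save(a,'s0.png');save(b,'t0.png')
for c in('scene','top'): print(c,np.round(bot.camera_params(c)['pose'],3).tolist())
E
```

```text
pics
{'time': 0.0, 'joint_pos': [-1.221, 0.092, 1.232, -0.0, 1.82, -0.057], 'dq': [0.0, 0.0, -0.001, -0.0, -0.0, 0.001], 'tau': [-0.0, -45.873, -41.803, -0.0, 0.012, 0.0], 'tool_pos': [0.237, -0.551, 0.23], 'ee_rot': [-0.692, -0.144, 0.693, -0.142], 'force': [0.015, 0.072, 0.308], 'torque': [-0.075, -0.021, -0.0], 'width': 0.998}
scene [[0.244, 0.72, -0.649, 1.199], [0.97, -0.18, 0.166, -0.165], [0.003, -0.67, -0.742, 0.928], [0.0, 0.0, 0.0, 1.0]]
top [[-0.008, -0.99, 0.144, 0.252], [-1.0, 0.008, 0.001, 0.016], [-0.002, -0.144, -0.99, 1.56], [0.0, 0.0, 0.0, 1.0]]
```

```bash
python3 - <<'E'
from h import *
for c in('scene','top'):
  for n in ['bed','rod_begin','rod_bend1','rod_bend2','rod_stop','ring0','seam0','seam1','seam2','seam3','seam4','seam5','stylus','stand_hole0','tile','cork']:
    print(c,n,[(np.round(d['location']).astype(int).tolist(),round(d['conf'],2)) for d in bot.mark_of(c,n)][:5])
E
```

```text
scene bed [([299, 276], 0.86)]
scene rod_begin [([358, 204], 0.73), ([356, 270], 0.73)]
scene rod_bend1 [([286, 225], 0.85), ([330, 270], 0.48), ([366, 265], 0.22)]
scene rod_bend2 [([286, 225], 0.85), ([330, 270], 0.48), ([366, 265], 0.22)]
scene rod_stop [([254, 288], 0.86), ([346, 208], 0.66), ([369, 255], 0.6), ([304, 224], 0.35)]
scene ring0 [([332, 211], 0.84), ([348, 207], 0.81), ([316, 218], 0.8), ([304, 223], 0.78), ([125, 339], 0.55)]
scene seam0 [([331, 272], 0.9), ([363, 265], 0.85), ([369, 254], 0.84), ([342, 269], 0.84), ([318, 264], 0.62)]
scene seam1 [([331, 272], 0.9), ([363, 265], 0.85), ([369, 254], 0.84), ([342, 269], 0.84), ([318, 264], 0.62)]
scene seam2 [([331, 272], 0.9), ([363, 265], 0.85), ([369, 254], 0.84), ([342, 269], 0.84), ([318, 264], 0.62)]
scene seam3 [([331, 272], 0.9), ([363, 265], 0.85), ([369, 254], 0.84), ([342, 269], 0.84), ([318, 264], 0.62)]
scene seam4 [([331, 272], 0.9), ([363, 265], 0.85), ([369, 254], 0.84), ([342, 269], 0.84), ([318, 264], 0.62)]
scene seam5 [([331, 272], 0.9), ([363, 265], 0.85), ([369, 254], 0.84), ([342, 269], 0.84),
[... 888 characters left out ...]
([233, 158], 0.97), ([247, 162], 0.82), ([255, 166], 0.76), ([218, 166], 0.75), ([228, 160], 0.59)]
top seam3 [([233, 158], 0.97), ([247, 162], 0.82), ([255, 166], 0.76), ([218, 166], 0.75), ([228, 160], 0.59)]
top seam4 [([233, 158], 0.97), ([247, 162], 0.82), ([255, 166], 0.76), ([218, 166], 0.75), ([228, 160], 0.59)]
top seam5 [([233, 158], 0.97), ([247, 162], 0.82), ([255, 166], 0.76), ([218, 166], 0.75), ([228, 160], 0.59)]
top stylus [([404, 204], 0.53), ([213, 170], 0.46)]
top stand_hole0 [([411, 201], 0.98), ([274, 172], 0.49), ([151, 145], 0.32), ([269, 138], 0.2)]
top tile [([162, 204], 0.97)]
top cork [([192, 278], 0.88), ([264, 240], 0.87), ([224, 157], 0.81), ([152, 256], 0.79)]
```

View pics/s0.png

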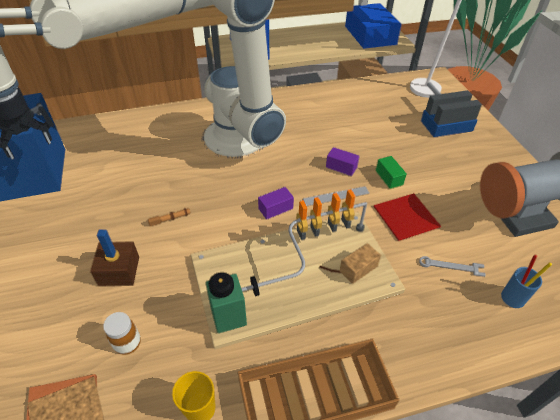

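View pics/t0.png

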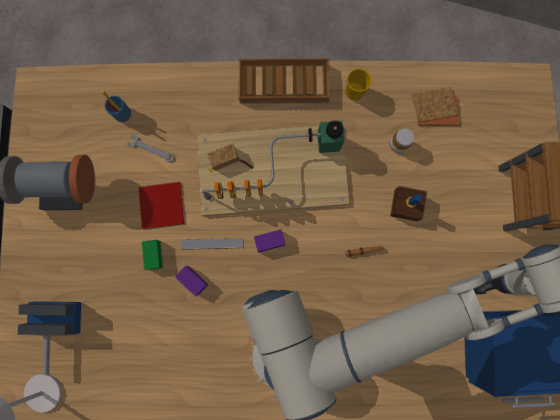

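```bash
python3 - <<'E'
from h import *
s=st(); r=R.from_quat(s['ee_rot']).as_matrix(); print('tool axes\n',r.round(3))
shot('top');m=bot.silhouettes('top','bed')[0]['region'].astype(np.uint8)
c=max(cv2.findContours(m,0,2)[0],key=cv2.contourArea)
q=np.array([at('top',p[0],.02)[:2] for p in c])
(cx,cy),(w,h),a=cv2.minAreaRect((q*1000).astype(np.float32)); print('bed',cx,cy,w,h,a)
for n,z,p in [('bend1',.12,(274,185)),('bend2',.12,(270,139)),('stop',.12,(312,137)),('begin',.12,(208,189)),('tile',.008,(162,204)),('cork',.02,(224,157)),('hole',.065,(411,201)),('r',.12,(215,191)),('r',.12,(233,192)),('r',.12,(246,189)),('r',.12,(256,186)),('seam',.02,(255,166))]: print(n,at('top',p,z).round(3))
print(tri(ray('top',(312,137)),ray('scene',(254,288))),tri(ray('top',(270,139)),ray('scene',(330,270))))
P=bot.camera_params('wrist');print({k:np.round(v,3).tolist() for k,v in P.items()})
E
```

```text
tool axes
 [[-0.     0.396 -0.918]
 [ 0.    -0.918 -0.396]
 [-1.    -0.     0.   ]]
bed 603.5138549804688 37.55638122558594 284.2922668457031 484.38873291015625 3.9542787075042725
bend1 [0.524 0.032 0.12 ]
bend2 [0.668 0.044 0.12 ]
stop [ 0.674 -0.086  0.12 ]
begin [0.514 0.233 0.12 ]
tile [0.486 0.4   0.008]
cork [0.638 0.197 0.02 ]
hole [ 0.48  -0.398  0.065]
r [0.507 0.211 0.12 ]
r [0.504 0.157 0.12 ]
r [0.513 0.117 0.12 ]
r [0.522 0.087 0.12 ]
seam [0.607 0.095 0.02 ]
(array([ 0.67862146, -0.08245674,  0.10613985]), np.float64(0.008287239456087565)) (array([0.67735244, 0.06894784, 0.12043819]), np.float64(0.053050703181360556))
{'fx': 358.746, 'fy': 358.746, 'cx': 277.985, 'cy': 209.393, 'dist': [-0.057, 0.0, 0.0, 0.0, 0.0], 'pose': [[0.395, -0.872, -0.289, 0.312], [-0.919, -0.375, -0.124, -0.52], [-0.0, 0.315, -0.949, 0.375], [0.0, 0.0, 0.0, 1.0]]}
```

```bash
cat > plan.py <<'E'
import numpy as np
from scipy.spatial.transform import Rotation as R
def M(psi): 
    c,s=np.cos(psi),np.sin(psi)
    return np.array([[0,c,s],[0,s,-c],[-1,0,0]])
def plan(start,segs):
    """start (x,y,z,psi_deg,open); segs: (x,y,z,psi_deg,open,rows). prints calls"""
    W=[];cur=np.array(start,float)
    for s in segs:
        t=np.array(s[:5],float);n=s[5]
        for k in range(1,n+1):
            w=cur+(t-cur)*k/n; w[4]=t[4]; W.append(w)
        cur=t
    while len(W)%5: W.append(W[-1])
    p=np.array(start[:3],float);psi=np.radians(start[3])
    for i in range(0,len(W),5):
        m=M(psi);rows=[]
        for w in W[i:i+5]:
            d=np.round(m.T@(w[:3]-p),3)+0.; t=round(psi-np.radians(w[3]),3)+0.
            rows.append([t,0,0,*d.tolist(),round(w[4],3)])
        print(str(rows).replace(' ',''))
        p=p+m@np.array(rows[-1][3:6]);psi-=rows[-1][0]
    print('end',p.round(4),np.degrees(psi).round(2))
def cur():
    from bench import bot
    s=bot.get_state();m=R.from_quat(s['ee_rot']).as_matrix()
    return (*s['tool_pos'],np.degrees(np.arctan2(m[1,1],m[0,1])),0.085)
E
python3 - <<'E'
from plan import *
plan((0.2367,-0.551,0.2305,-66.7,.085),[(.40,-.25,.30,-40,.085,10),(.57,.08,.33,3.5,.085,10)])
E
```

```text
[[np.float64(-0.047),0,0,-0.007,-0.021,-0.027,np.float64(0.085)],[np.float64(-0.093),0,0,-0.014,-0.042,-0.054,np.float64(0.085)],[np.float64(-0.14),0,0,-0.021,-0.064,-0.081,np.float64(0.085)],[np.float64(-0.186),0,0,-0.028,-0.085,-0.108,np.float64(0.085)],[np.float64(-0.233),0,0,-0.035,-0.106,-0.135,np.float64(0.085)]]
[[np.float64(-0.047),0,0,-0.007,-0.014,-0.031,np.float64(0.085)],[np.float64(-0.093),0,0,-0.014,-0.029,-0.062,np.float64(0.085)],[np.float64(-0.14),0,0,-0.021,-0.043,-0.093,np.float64(0.085)],[np.float64(-0.186),0,0,-0.028,-0.058,-0.124,np.float64(0.085)],[np.float64(-0.233),0,0,-0.034,-0.072,-0.155,np.float64(0.085)]]
[[np.float64(-0.076),0,0,-0.004,-0.008,-0.036,np.float64(0.085)],[np.float64(-0.152),0,0,-0.007,-0.016,-0.072,np.float64(0.085)],[np.float64(-0.228),0,0,-0.01,-0.025,-0.108,np.float64(0.085)],[np.float64(-0.304),0,0,-0.013,-0.033,-0.145,np.float64(0.085)],[np.float64(-0.38),0,0,-0.016,-0.041,-0.181,np.float64(0.085)]]
[[np.float64(-0.076),0,0,-0.003,0.006,-0.037,np.float64(0.085)],[np.float64(-0.151),0,0,-0.006,0.012,-0.073,np.float64(0.085)],[np.float64(-0.227),0,0,-0.009,0.017,-0.11,np.float64(0.085)],[np.float64(-0.303),0,0,-0.012,0.023,-0.147,np.float64(0.085)],[np.float64(-0.379),0,0,-0.015,0.029,-0.183,np.float64(0.085)]]
end [0.5699 0.0798 0.3305] 3.49
```

Call:
servo_tool([
  [-0.047, 0, 0, -0.007, -0.021, -0.027, 0.085],
  [-0.093, 0, 0, -0.014, -0.042, -0.054, 0.085],
  [-0.14, 0, 0, -0.021, -0.064, -0.081, 0.085],
  [-0.186, 0, 0, -0.028, -0.085, -0.108, 0.085],
  [-0.233, 0, 0, -0.035, -0.106, -0.135, 0.085],
])

```text
time: 2.22
tool_pos: [0.3198, -0.3989, 0.2666]
ee_rot: [0.671, 0.223, -0.671, 0.223]
force: [1.3, 0.4, 0.9]
width: 0.992
```

Call:
servo_tool([
  [-0.047, 0, 0, -0.007, -0.014, -0.031, 0.085],
  [-0.093, 0, 0, -0.014, -0.029, -0.062, 0.085],
  [-0.14, 0, 0, -0.021, -0.043, -0.093, 0.085],
  [-0.186, 0, 0, -0.028, -0.058, -0.124, 0.085],
  [-0.233, 0, 0, -0.034, -0.072, -0.155, 0.085],
])

```text
time: 2.63
tool_pos: [0.4012, -0.2484, 0.3011]
ee_rot: [0.641, 0.299, -0.64, 0.3]
force: [1.0, -0.4, 0.2]
width: 0.992
```

Call:
servo_tool([
  [-0.076, 0, 0, -0.004, -0.008, -0.036, 0.085],
  [-0.152, 0, 0, -0.007, -0.016, -0.072, 0.085],
  [-0.228, 0, 0, -0.01, -0.025, -0.108, 0.085],
  [-0.304, 0, 0, -0.013, -0.033, -0.145, 0.085],
  [-0.38, 0, 0, -0.016, -0.041, -0.181, 0.085],
])

```text
time: 3.05
tool_pos: [0.4862, -0.0831, 0.3168]
ee_rot: [0.572, 0.415, -0.572, 0.416]
force: [0.4, -0.3, 0.2]
width: 0.994
```

Call:
servo_tool([
  [-0.076, 0, 0, -0.003, 0.006, -0.037, 0.085],
  [-0.151, 0, 0, -0.006, 0.012, -0.073, 0.085],
  [-0.227, 0, 0, -0.009, 0.017, -0.11, 0.085],
  [-0.303, 0, 0, -0.012, 0.023, -0.147, 0.085],
  [-0.379, 0, 0, -0.015, 0.029, -0.183, 0.085],
])

```text
time: 3.47
tool_pos: [0.571, 0.0818, 0.3316]
ee_rot: [0.484, 0.516, -0.483, 0.516]
force: [-0.8, -0.4, 0.3]
width: 0.993
```

```bash
sed -i 's/t=round(psi-np.radians(w\[3\]),3)+0./t=float(round(psi-np.radians(w[3]),3)+0.)/; s/round(w\[4\],3)\]/float(round(w[4],3))]/' plan.py
python3 - <<'E'
from h import *
from plan import cur
print(np.round(cur(),4))
P=bot.camera_params('wrist');w=shot('wrist');save(w,'w1.png')
import pickle;pickle.dump((P,w),open('w1.pkl','wb'))
for n in ['bed','rod_begin','rod_bend1','rod_stop','ring0','seam0','cork','tile']:
    L=bot.mark_of('wrist',n)
    print(n,[(np.round(d['location']).astype(int).tolist(),round(d['conf'],2)) for d in L][:6])
E
```

```text
[0.571  0.0818 0.3316 3.7282 0.085 ]
bed [([295, 187], 0.91)]
rod_begin [([224, 3], 0.94)]
rod_bend1 [([375, 214], 0.65), ([232, 218], 0.6)]
rod_stop [([362, 315], 0.67)]
ring0 [([223, 88], 0.94), ([225, 45], 0.82), ([232, 139], 0.8), ([227, 174], 0.65)]
seam0 [([335, 100], 0.89), ([318, 122], 0.82), ([313, 24], 0.61), ([306, 139], 0.59)]
cork [([124, 169], 0.77), ([337, 62], 0.62)]
tile [([229, 136], 0.6)]
```

View pics/w1.png

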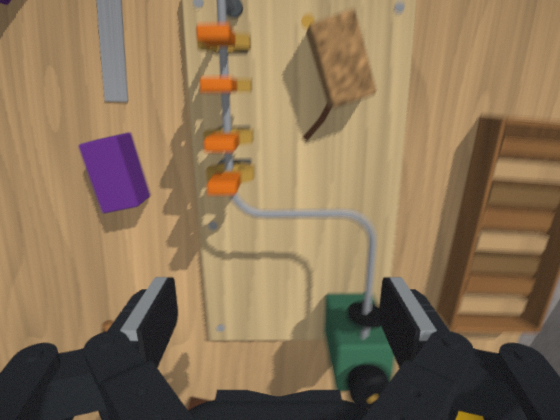

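```bash
cat > fit.py <<'E'
from h import *
import pickle
from scipy.optimize import least_squares
P,w=pickle.load(open('w1.pkl','rb'))
hsv=cv2.cvtColor(w,cv2.COLOR_RGB2HSV); S=hsv[:,:,1].astype(float)
def cen(v,o): 
    k=np.clip(v.max()*0.75-v,0,None); return o+(k*np.arange(len(v))).sum()/k.sum()
mid=[(c,cen(S[200:228,c],200)) for c in range(270,335,8)]
last=[(cen(S[r,355:388],355),r) for r in range(248,296,6)]
first=[(cen(S[r,214:240],214),r) for r in (108,114,155)]
edge=[]
for r in list(range(265,330,8)):
    g=cv2.GaussianBlur(S[r:r+1,185:225],(5,1),0)[0]; edge.append((185+np.argmax(np.abs(np.diff(g)))+.5,r))
bot_=[]
for c in range(225,315,10):
    g=cv2.GaussianBlur(S[328:356,c:c+1],(1,5),0)[:,0]; bot_.append((c,328+np.argmax(np.abs(np.diff(g)))+.5))
print('mid',np.round(mid,1).tolist());print('last',np.round(last,1).tolist());print('first',np.round(first,1).tolist());print('edge',np.round(edge,1).tolist(),'bot',np.round(bot_,1).tolist())
def bedxy(p,z,q):
    X=at('wrist',p,z,P); d=X[:2]-q[:2]; c,s=np.cos(q[2]),np.sin(q[2]); return np.array([c*d[0]+s*d[1],-s*d[0]+c*d[1]])
def res(q):
    return np.array([bedxy(p,.12,q)[1] for p in mid]+[bedxy(p,.12,q)[0]-.075 for p in last]+[bedxy(p,.12,q)[0]+.075 for p in first]+[bedxy(p,.02,q)[0]+.135 for p in edge]+[bedxy(p,.02,q)[1]+.24 for p in bot_])*1000
f=least_squares(res,[.6,.037,.06],loss='soft_l1'); print('bed',f.x,np.degrees(f.x[2]));print(res(f.x).round(1).tolist())
f=f.x;np.save('bed.npy',f)
if __name__=='__main__':
  for n,p in [('ring',(223,88)),('ring',(225,45)),('ring',(232,139)),('ring',(227,174))]: print(n,bedxy(p,.109,f).round(3))
  for p in [(215,36),(219,85),(221,142),(224,184)]: print('tab',bedxy(p,.174,f).round(3))
  for p in [(308,20),(306,138),(318,122)]: print('seam',bedxy(p,.02,f).round(3))
E
python3 fit.py
```

```text
mid [[270.0, 213.6], [278.0, 213.5], [286.0, 213.4], [294.0, 213.4], [302.0, 213.2], [310.0, 213.2], [318.0, 213.1], [326.0, 213.1], [334.0, 212.9]]
last [[371.8, 248.0], [371.4, 254.0], [371.0, 260.0], [370.4, 266.0], [369.9, 272.0], [372.2, 278.0], [373.2, 284.0], [375.1, 290.0]]
first [[225.7, 108.0], [225.8, 114.0], [227.9, 155.0]]
edge [[200.5, 265.0], [200.5, 273.0], [201.5, 281.0], [202.5, 289.0], [204.5, 297.0], [204.5, 305.0], [204.5, 313.0], [205.5, 321.0], [216.5, 329.0]] bot [[225.0, 329.5], [235.0, 340.5], [245.0, 340.5], [255.0, 339.5], [265.0, 340.5], [275.0, 340.5], [285.0, 339.5], [295.0, 339.5], [305.0, 339.5]]
bed [0.60019205 0.04120809 0.07015569] 4.019625032750232
[-0.3, -0.3, -0.2, -0.2, -0.1, -0.1, -0.1, -0.1, 0.0, 0.7, 0.8, 0.9, 0.9, 0.9, 4.2, 5.9, 8.7, -0.8, -0.9, -0.7, -1.4, -2.4, -2.0, -1.6, 0.4, -0.7, -1.7, -1.3, 14.4, 19.6, -0.7, -0.7, 1.2, -0.8, -0.8, 0.9, 0.8, 0.7]
ring [-0.079  0.126]
ring [-0.075  0.165]
ring [-0.072  0.076]
ring [-0.079  0.04 ]
tab [-0.074  0.164]
tab [-0.073  0.127]
tab [-0.073  0.082]
tab [-0.073  0.046]
seam [0.01  0.201]
seam [0.009 0.066]
seam [0.024 0.085]
```

```bash
cat > ring.py <<'E'
from plan import *
q=np.load('bed.npy');c,s=np.cos(q[2]),np.sin(q[2]);yaw=np.degrees(q[2])
def b(x,y,z,psi,o,n): return (q[0]+c*x-s*y,q[1]+s*x+c*y,z,yaw+psi,o,n)
def ring(start,y0,yt,up=10,G=0.02,O=0.06,zh=.140,zl=.151):
    S=[b(-.075,y0,.205,0,O,up),b(-.075,y0,zh,0,O,4),b(-.075,y0,zh,0,G,6),b(-.075,y0,zl,0,G,2)]
    n=max(1,round((y0-.035)/.016)); S.append(b(-.075,.035,zl,0,G,n))
    for k in range(1,16):
        t=np.radians(6*k); S.append(b(-.04-.035*np.cos(t),.035-.035*np.sin(t),zl,6*k,G,1))
    S.append(b(.04,0,zl,90,G,5))
    for k in range(1,16):
        t=np.radians(6*k); S.append(b(.04+.035*np.sin(t),-.035+.035*np.cos(t),zl,90-6*k,G,1))
    S+=[b(.075,yt+.012,zl,0,G,max(2,round((-.047-yt)/.014))),b(.075,yt,zl,0,G,2),b(.075,yt,zl-.010,0,G,2)]
    S+=[b(.075,yt,zl-.010,0,O,3),b(.075,yt,.205,0,O,4)]
    plan(start,S)
E
python3 -c "
from ring import *
ring((.5699,.0798,.3305,3.49,.085),.046,-.112,up=7)"
```

```text
[[-0.001,0,0,0.018,-0.007,-0.001,0.06],[-0.003,0,0,0.036,-0.014,-0.001,0.06],[-0.004,0,0,0.054,-0.02,-0.002,0.06],[-0.005,0,0,0.072,-0.027,-0.003,0.06],[-0.007,0,0,0.09,-0.034,-0.004,0.06]]
[[-0.001,0,0,0.018,-0.007,0.0,0.06],[-0.002,0,0,0.036,-0.014,-0.001,0.06],[-0.002,0,0,0.052,-0.014,-0.001,0.06],[-0.002,0,0,0.068,-0.014,-0.001,0.06],[-0.002,0,0,0.084,-0.014,-0.001,0.06]]
[[0.0,0,0,0.017,0.0,0.0,0.06],[0.0,0,0,0.017,0.0,0.0,0.02],[0.0,0,0,0.017,0.0,0.0,0.02],[0.0,0,0,0.017,0.0,0.0,0.02],[0.0,0,0,0.017,0.0,0.0,0.02]]
[[0.0,0,0,-0.001,0.0,0.0,0.02],[0.0,0,0,-0.001,0.0,0.0,0.02],[0.0,0,0,-0.006,0.0,0.0,0.02],[0.0,0,0,-0.011,0.0,0.0,0.02],[0.0,0,0,-0.011,0.0,0.011,0.02]]
[[-0.105,0,0,0.0,0.001,0.004,0.02],[-0.21,0,0,0.0,0.001,0.007,0.02],[-0.314,0,0,0.0,0.002,0.011,0.02],[-0.419,0,0,0.0,0.004,0.014,0.02],[-0.524,0,0,0.0,0.005,0.017,0.02]]
[[-0.105,0,0,0.0,0.0,0.004,0.02],[-0.209,0,0,0.0,0.001,0.008,0.02],[-0.314,0,0,0.0,0.002,0.011,0.02],[-0.419,0,0,0.0,0.003,0.015,0.02],[-0.523,0,0,0.0,0.005,0.018,0.02]]
[[-0.105,0,0,0.0,0.0,0.003,0.02],[-0.21,0,0,0.0,0.0,0.007,0.02],[-0.315,0,0,0.0
[... 667 characters left out ...]
,[0.419,0,0,0.0,-0.003,0.015,0.02],[0.524,0,0,0.0,-0.005,0.018,0.02]]
[[0.0,0,0,0.0,0.0,0.013,0.02],[0.0,0,0,0.0,0.0,0.026,0.02],[0.0,0,0,0.0,0.0,0.039,0.02],[0.0,0,0,0.0,0.0,0.052,0.02],[0.0,0,0,0.0,0.0,0.065,0.02]]
[[0.0,0,0,0.0,0.0,0.006,0.02],[0.0,0,0,0.0,0.0,0.012,0.02],[0.0,0,0,0.005,0.0,0.012,0.02],[0.0,0,0,0.01,0.0,0.012,0.02],[0.0,0,0,0.01,0.0,0.012,0.06]]
[[0.0,0,0,0.0,0.0,0.0,0.06],[0.0,0,0,0.0,0.0,0.0,0.06],[0.0,0,0,-0.016,0.0,0.0,0.06],[0.0,0,0,-0.032,0.0,0.0,0.06],[0.0,0,0,-0.048,0.0,0.0,0.06]]
[[0.0,0,0,-0.016,0.0,0.0,0.06],[0.0,0,0,-0.016,0.0,0.0,0.06],[0.0,0,0,-0.016,0.0,0.0,0.06],[0.0,0,0,-0.016,0.0,0.0,0.06],[0.0,0,0,-0.016,0.0,0.0,0.06]]
end [ 0.6828 -0.0655  0.2045] 4.01
```

Call:
servo_tool([
  [-0.001, 0, 0, 0.018, -0.007, -0.001, 0.06],
  [-0.003, 0, 0, 0.036, -0.014, -0.001, 0.06],
  [-0.004, 0, 0, 0.054, -0.02, -0.002, 0.06],
  [-0.005, 0, 0, 0.072, -0.027, -0.003, 0.06],
  [-0.007, 0, 0, 0.09, -0.034, -0.004, 0.06],
], force=30)

```text
time: 4.33
tool_pos: [0.5357, 0.0807, 0.2408]
ee_rot: [0.483, 0.516, -0.483, 0.516]
force: [-0.2, 0.1, 0.7]
width: 0.7
```

Call:
servo_tool([
  [-0.001, 0, 0, 0.018, -0.007, 0, 0.06],
  [-0.002, 0, 0, 0.036, -0.014, -0.001, 0.06],
  [-0.002, 0, 0, 0.036, -0.014, -0.001, 0.06],
  [-0.002, 0, 0, 0.036, -0.014, -0.001, 0.06],
  [-0.002, 0, 0, 0.036, -0.014, -0.001, 0.06],
])

```text
time: 4.75
tool_pos: [0.5228, 0.0813, 0.2069]
ee_rot: [0.483, 0.516, -0.482, 0.518]
force: [0.4, -0.0, 0.1]
width: 0.703
```

```bash
python3 - <<'E'
from h import *
from plan import cur
from ring import q,b
print(np.round(cur(),4), np.round(b(-.075,.046,.205,0,0,0),4))
P=bot.camera_params('wrist');w=shot('wrist');save(w,'w2.png')
hsv=cv2.cvtColor(w,cv2.COLOR_RGB2HSV)
m=cv2.inRange(hsv,(5,200,180),(18,255,255))
n,l,stt,ce=cv2.connectedComponentsWithStats(m)
for i in range(1,n):
  if stt[i,4]>150:
    X=at('wrist',ce[i],.174,P);d=X[:2]-q[:2];c,s=np.cos(q[2]),np.sin(q[2])
    print(stt[i],ce[i].round(),np.round([c*d[0]+s*d[1],-s*d[0]+c*d[1]],4))
E
```

```text
[0.5228 0.0813 0.2069 3.9579 0.085 ] [0.5222 0.0818 0.205  4.0196 0.     0.    ]
[246   0  55   9 467] [274.   4.] [-0.0757  0.1624]
[ 247   77   53   23 1193] [273.  88.] [-0.0761  0.1263]
[ 249  163   49   36 1598] [274. 182.] [-0.0761  0.0811]
[ 251  221   46   44 1736] [275. 244.] [-0.0758  0.0465]
```

View pics/w2.png

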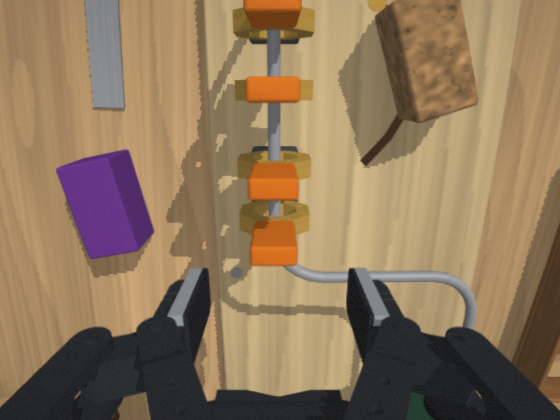

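Call:
servo_tool([
  [0, 0, 0, 0.016, 0, 0, 0.06],
  [0, 0, 0, 0.032, 0, 0, 0.06],
  [0, 0, 0, 0.048, 0, 0, 0.06],
  [0, 0, 0, 0.064, 0, 0, 0.06],
  [0, 0, 0, 0.064, 0, 0, 0.02],
])

```text
time: 5.22
tool_pos: [0.5217, 0.0815, 0.1391]
ee_rot: [0.481, 0.518, -0.483, 0.516]
force: [-0.9, 0.6, -0.4]
width: 0.578
```

Call:
servo_tool([
  [0, 0, 0, 0, 0, 0, 0.02],
  [0, 0, 0, 0, 0, 0, 0.02],
  [0, 0, 0, 0, 0, 0, 0.02],
  [0, 0, 0, 0, 0, 0, 0.02],
  [0, 0, 0, 0, 0, 0, 0.02],
])

```text
time: 5.63
tool_pos: [0.5232, 0.0818, 0.1433]
ee_rot: [0.483, 0.516, -0.481, 0.518]
force: [-0.2, -0.7, 5.5]
width: 0.298
```

Call:
servo_tool([
  [0, 0, 0, -0.006, 0, 0, 0.02],
  [0, 0, 0, -0.011, 0, 0, 0.02],
  [0, 0, 0, -0.011, 0, 0, 0.02],
  [0, 0, 0, -0.011, 0, 0.006, 0.02],
  [0, 0, 0, -0.011, 0, 0.011, 0.02],
])

```text
time: 6.05
tool_pos: [0.5229, 0.0704, 0.152]
ee_rot: [0.482, 0.517, -0.482, 0.517]
force: [0.8, 0.0, -1.3]
width: 0.299
```

Call:
servo_tool([
  [-0.105, 0, 0, 0, 0.001, 0.004, 0.02],
  [-0.21, 0, 0, 0, 0.001, 0.007, 0.02],
  [-0.314, 0, 0, 0, 0.002, 0.011, 0.02],
  [-0.419, 0, 0, 0, 0.004, 0.014, 0.02],
  [-0.524, 0, 0, 0, 0.005, 0.017, 0.02],
])

```text
time: 6.47
tool_pos: [0.5291, 0.0534, 0.1517]
ee_rot: [0.33, 0.625, -0.331, 0.625]
force: [0.9, -0.0, -1.6]
width: 0.297
```

Call:
servo_tool([
  [-0.105, 0, 0, 0, 0, 0.004, 0.02],
  [-0.209, 0, 0, 0, 0.001, 0.008, 0.02],
  [-0.314, 0, 0, 0, 0.002, 0.011, 0.02],
  [-0.419, 0, 0, 0, 0.003, 0.015, 0.02],
  [-0.523, 0, 0, 0, 0.005, 0.018, 0.02],
])

```text
time: 6.88
tool_pos: [0.5433, 0.0411, 0.1517]
ee_rot: [0.157, 0.69, -0.158, 0.689]
force: [-0.2, -0.3, -0.2]
width: 0.299
```

Call:
servo_tool([
  [-0.105, 0, 0, 0, 0, 0.003, 0.02],
  [-0.21, 0, 0, 0, 0, 0.007, 0.02],
  [-0.315, 0, 0, 0, 0.001, 0.011, 0.02],
  [-0.419, 0, 0, 0, 0.003, 0.014, 0.02],
  [-0.524, 0, 0, 0, 0.004, 0.017, 0.02],
])

```text
time: 7.3
tool_pos: [0.5604, 0.0376, 0.1516]
ee_rot: [-0.026, 0.707, 0.026, 0.706]
force: [-0.2, 0.3, -0.4]
width: 0.299
```

Call:
servo_tool([
  [0, 0, 0, 0, 0, 0.016, 0.02],
  [0, 0, 0, 0, 0, 0.032, 0.02],
  [0, 0, 0, 0, 0, 0.048, 0.02],
  [0, 0, 0, 0, 0, 0.064, 0.02],
  [0, 0, 0, 0, 0, 0.08, 0.02],
])

```text
time: 7.72
tool_pos: [0.6407, 0.0431, 0.1515]
ee_rot: [-0.025, 0.707, 0.025, 0.706]
force: [-0.0, -0.9, -1.1]
width: 0.3
```

Call:
servo_tool([
  [0.105, 0, 0, 0, 0, 0.004, 0.02],
  [0.209, 0, 0, 0, -0.001, 0.008, 0.02],
  [0.314, 0, 0, 0, -0.002, 0.011, 0.02],
  [0.419, 0, 0, 0, -0.003, 0.015, 0.02],
  [0.524, 0, 0, 0, -0.005, 0.018, 0.02],
])

```text
time: 8.13
tool_pos: [0.6586, 0.0395, 0.1513]
ee_rot: [0.161, 0.689, -0.161, 0.688]
force: [-0.1, 0.1, -1.1]
width: 0.296
```

Call:
servo_tool([
  [0.104, 0, 0, 0, 0, 0.003, 0.02],
  [0.209, 0, 0, 0, 0, 0.007, 0.02],
  [0.314, 0, 0, 0, -0.001, 0.011, 0.02],
  [0.418, 0, 0, 0, -0.003, 0.014, 0.02],
  [0.523, 0, 0, 0, -0.004, 0.017, 0.02],
])

```text
time: 8.55
tool_pos: [0.6719, 0.028, 0.1513]
ee_rot: [0.333, 0.624, -0.334, 0.623]
force: [-0.4, 0.3, -1.6]
width: 0.298
```

Call:
servo_tool([
  [0.105, 0, 0, 0, 0, 0.004, 0.02],
  [0.21, 0, 0, 0, -0.001, 0.008, 0.02],
  [0.314, 0, 0, 0, -0.002, 0.011, 0.02],
  [0.419, 0, 0, 0, -0.003, 0.015, 0.02],
  [0.524, 0, 0, 0, -0.005, 0.018, 0.02],
])

```text
time: 8.97
tool_pos: [0.6779, 0.0104, 0.1513]
ee_rot: [0.483, 0.516, -0.484, 0.516]
force: [-1.0, -0.4, -1.6]
width: 0.298
```

Call:
servo_tool([
  [0, 0, 0, 0, 0, 0.013, 0.02],
  [0, 0, 0, 0, 0, 0.026, 0.02],
  [0, 0, 0, 0, 0, 0.039, 0.02],
  [0, 0, 0, 0, 0, 0.052, 0.02],
  [0, 0, 0, 0, 0, 0.06, 0.02],
])

```text
time: 9.38
tool_pos: [0.6822, -0.0513, 0.1521]
ee_rot: [0.482, 0.517, -0.483, 0.517]
force: [-0.3, -0.0, -1.6]
width: 0.298
```

```bash
python3 - <<'E'
from h import *
from plan import cur
from ring import q
x=cur();d=np.array(x[:2])-q[:2];c,s=np.cos(q[2]),np.sin(q[2]);print(np.round(x,4),'bed',np.round([c*d[0]+s*d[1],-s*d[0]+c*d[1]],4),st()['force'])
w=shot('wrist');save(w,'w3.png')
E
```

```text
[ 0.6822 -0.0513  0.1521  3.9817  0.085 ] bed [ 0.0753 -0.098 ] [-0.32834535 -0.01603042 -1.63906986]
```

View pics/w3.png

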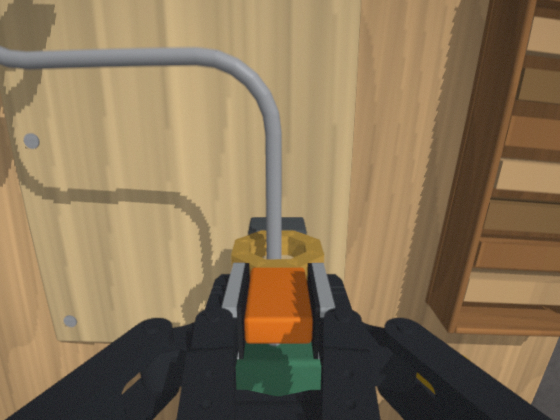

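Call:
servo_tool([
  [0, 0, 0, 0, 0, 0.007, 0.02],
  [0, 0, 0, 0, 0, 0.013, 0.02],
  [0, 0, 0, 0.005, 0, 0.013, 0.02],
  [0, 0, 0, 0.009, 0, 0.013, 0.02],
  [0, 0, 0, 0.009, 0, 0.013, 0.02],
])

```text
time: 9.85
tool_pos: [0.6832, -0.0614, 0.1435]
ee_rot: [0.482, 0.517, -0.482, 0.518]
force: [0.5, -0.4, 0.7]
width: 0.298
```

Call:
servo_tool([
  [0, 0, 0, 0, 0, 0, 0.06],
  [0, 0, 0, 0, 0, 0, 0.06],
  [0, 0, 0, 0, 0, 0, 0.06],
  [0, 0, 0, 0, 0, 0, 0.06],
  [0, 0, 0, -0.02, 0, 0, 0.06],
])

```text
time: 10.27
tool_pos: [0.6814, -0.061, 0.158]
ee_rot: [0.48, 0.52, -0.484, 0.515]
force: [0.8, 1.4, -1.6]
width: 0.703
```

Call:
servo_tool([
  [0, 0, 0, -0.016, 0, 0, 0.06],
  [0, 0, 0, -0.032, 0, 0, 0.06],
  [0, 0, 0, -0.043, 0, 0, 0.06],
  [0, 0, 0, -0.043, 0, 0, 0.06],
  [0, 0, 0, -0.043, 0, 0, 0.06],
])

```text
time: 10.68
tool_pos: [0.6835, -0.0614, 0.2067]
ee_rot: [0.482, 0.517, -0.482, 0.518]
force: [-0.3, 0.2, -0.9]
width: 0.701
```

```bash
python3 - <<'E'
from h import *
from ring import *
x=cur();d=np.array(x[:2])-q[:2];print(np.round(x,4),'bed',np.round([c*d[0]+s*d[1],-s*d[0]+c*d[1]],4))
P=bot.camera_params('wrist');w=shot('wrist');save(w,'w4.png')
hsv=cv2.cvtColor(w,cv2.COLOR_RGB2HSV)
m=cv2.inRange(hsv,(5,200,180),(18,255,255))
n,l,stt,ce=cv2.connectedComponentsWithStats(m)
for i in range(1,n):
  if stt[i,4]>150:
    X=at('wrist',ce[i],.174,P);d=X[:2]-q[:2]
    print(stt[i],ce[i].round(),np.round([c*d[0]+s*d[1],-s*d[0]+c*d[1]],4))
ring(x,.081,-.096,up=8,zh=.143,zl=.153)
E
```

```text
[ 0.6835 -0.0614  0.2067  4.0169  0.085 ] bed [ 0.0759 -0.1082]
[ 260  221   46   45 1833] [282. 244.] [ 0.0782 -0.1068]
[[0.0,0,0,0.0,-0.019,-0.024,0.06],[0.0,0,0,0.0,-0.038,-0.047,0.06],[0.0,0,0,0.001,-0.057,-0.071,0.06],[0.0,0,0,0.001,-0.075,-0.095,0.06],[0.0,0,0,0.001,-0.094,-0.118,0.06]]
[[0.0,0,0,0.0,-0.019,-0.024,0.06],[0.0,0,0,0.001,-0.038,-0.048,0.06],[0.0,0,0,0.001,-0.057,-0.071,0.06],[0.0,0,0,0.016,-0.057,-0.071,0.06],[0.0,0,0,0.032,-0.057,-0.071,0.06]]
[[0.0,0,0,0.015,0.0,0.0,0.06],[0.0,0,0,0.031,0.0,0.0,0.06],[0.0,0,0,0.031,0.0,0.0,0.02],[0.0,0,0,0.031,0.0,0.0,0.02],[0.0,0,0,0.031,0.0,0.0,0.02]]
[[0.0,0,0,0.0,0.0,0.0,0.02],[0.0,0,0,0.0,0.0,0.0,0.02],[0.0,0,0,0.0,0.0,0.0,0.02],[0.0,0,0,-0.005,0.0,0.0,0.02],[0.0,0,0,-0.01,0.0,0.0,0.02]]
[[0.0,0,0,0.0,0.0,0.015,0.02],[0.0,0,0,0.0,0.0,0.03,0.02],[0.0,0,0,0.0,0.0,0.046,0.02],[-0.105,0,0,0.0,0.0,0.049,0.02],[-0.209,0,0,0.0,0.001,0.053,0.02]]
[[-0.105,0,0,0.0,0.0,0.004,0.02],[-0.21,0,0,0.0,0.001,0.007,0.02],[-0.315,0,0,0.0,0.002,0.011,0.02],[-0.419,0,0,0.0,0.003,0.014,0.02],[-0.524,0,0,0.0,0.005,0.018,0.02]]
[[-0.105,0,0,0.0,0.
[... 756 characters left out ...]
003,0.014,0.02],[0.524,0,0,0.0,-0.005,0.017,0.02]]
[[0.105,0,0,0.0,0.0,0.004,0.02],[0.209,0,0,0.0,0.0,0.008,0.02],[0.314,0,0,0.0,-0.001,0.011,0.02],[0.314,0,0,0.0,-0.005,0.023,0.02],[0.314,0,0,0.0,-0.009,0.034,0.02]]
[[0.0,0,0,0.0,0.0,0.013,0.02],[0.0,0,0,0.0,0.0,0.025,0.02],[0.0,0,0,0.0,0.0,0.031,0.02],[0.0,0,0,0.0,0.0,0.037,0.02],[0.0,0,0,0.005,0.0,0.037,0.02]]
[[0.0,0,0,0.005,0.0,0.0,0.02],[0.0,0,0,0.005,0.0,0.0,0.06],[0.0,0,0,0.005,0.0,0.0,0.06],[0.0,0,0,0.005,0.0,0.0,0.06],[0.0,0,0,-0.011,0.0,0.0,0.06]]
[[0.0,0,0,-0.015,0.0,0.0,0.06],[0.0,0,0,-0.031,0.0,0.0,0.06],[0.0,0,0,-0.046,0.0,0.0,0.06],[0.0,0,0,-0.046,0.0,0.0,0.06],[0.0,0,0,-0.046,0.0,0.0,0.06]]
end [ 0.6815 -0.0494  0.2047] 4.02
```

Call:
servo_tool([
  [0, 0, 0, 0, -0.019, -0.024, 0.06],
  [0, 0, 0, 0, -0.038, -0.047, 0.06],
  [0, 0, 0, 0.001, -0.057, -0.071, 0.06],
  [0, 0, 0, 0.001, -0.075, -0.095, 0.06],
  [0, 0, 0, 0.001, -0.094, -0.118, 0.06],
])

```text
time: 11.15
tool_pos: [0.5795, 0.0506, 0.203]
ee_rot: [0.481, 0.518, -0.483, 0.516]
force: [0.1, 0.1, 0.7]
width: 0.703
```

Call:
servo_tool([
  [0, 0, 0, 0, -0.019, -0.024, 0.06],
  [0, 0, 0, 0.001, -0.038, -0.048, 0.06],
  [0, 0, 0, 0.001, -0.057, -0.071, 0.06],
  [0, 0, 0, 0.016, -0.057, -0.071, 0.06],
  [0, 0, 0, 0.032, -0.057, -0.071, 0.06],
])

```text
time: 11.57
tool_pos: [0.5184, 0.1179, 0.173]
ee_rot: [0.482, 0.518, -0.481, 0.518]
force: [0.4, -0.7, -0.9]
width: 0.703
```

Call:
servo_tool([
  [0, 0, 0, 0.015, 0, 0, 0.06],
  [0, 0, 0, 0.031, 0, 0, 0.06],
  [0, 0, 0, 0.031, 0, 0, 0.02],
  [0, 0, 0, 0.031, 0, 0, 0.02],
  [0, 0, 0, 0.031, 0, 0, 0.02],
])

```text
time: 11.98
tool_pos: [0.5192, 0.1164, 0.1424]
ee_rot: [0.482, 0.517, -0.482, 0.517]
force: [4.6, -0.2, -2.1]
width: 0.303
```

Call:
servo_tool([
  [0, 0, 0, 0, 0, 0, 0.02],
  [0, 0, 0, 0, 0, 0, 0.02],
  [0, 0, 0, 0, 0, 0, 0.02],
  [0, 0, 0, -0.005, 0, 0, 0.02],
  [0, 0, 0, -0.01, 0, 0, 0.02],
])

```text
time: 12.4
tool_pos: [0.5192, 0.1164, 0.1526]
ee_rot: [0.482, 0.517, -0.482, 0.517]
force: [0.5, -0.4, -0.8]
width: 0.298
```

Call:
servo_tool([
  [0, 0, 0, 0, 0, 0.015, 0.02],
  [0, 0, 0, 0, 0, 0.03, 0.02],
  [0, 0, 0, 0, 0, 0.046, 0.02],
  [-0.105, 0, 0, 0, 0, 0.049, 0.02],
  [-0.209, 0, 0, 0, 0.001, 0.053, 0.02],
])

```text
time: 12.82
tool_pos: [0.5242, 0.0629, 0.1532]
ee_rot: [0.425, 0.565, -0.424, 0.566]
force: [-0.1, -0.6, -1.0]
width: 0.299
```

Call:
servo_tool([
  [-0.105, 0, 0, 0, 0, 0.004, 0.02],
  [-0.21, 0, 0, 0, 0.001, 0.007, 0.02],
  [-0.315, 0, 0, 0, 0.002, 0.011, 0.02],
  [-0.419, 0, 0, 0, 0.003, 0.014, 0.02],
  [-0.524, 0, 0, 0, 0.005, 0.018, 0.02],
])

```text
time: 13.23
tool_pos: [0.534, 0.0476, 0.1532]
ee_rot: [0.263, 0.656, -0.263, 0.657]
force: [0.1, -0.5, -1.3]
width: 0.297
```

Call:
servo_tool([
  [-0.105, 0, 0, 0, 0, 0.003, 0.02],
  [-0.21, 0, 0, 0, 0.001, 0.007, 0.02],
  [-0.314, 0, 0, 0, 0.002, 0.01, 0.02],
  [-0.419, 0, 0, 0, 0.003, 0.014, 0.02],
  [-0.524, 0, 0, 0, 0.005, 0.017, 0.02],
])

```text
time: 13.65
tool_pos: [0.5499, 0.0393, 0.1531]
ee_rot: [0.084, 0.702, -0.084, 0.702]
force: [-0.5, 0.7, -0.8]
width: 0.3
```

Call:
servo_tool([
  [-0.104, 0, 0, 0, 0, 0.003, 0.02],
  [-0.209, 0, 0, 0, 0, 0.007, 0.02],
  [-0.314, 0, 0, 0, 0.001, 0.011, 0.02],
  [-0.314, 0, 0, 0, 0.006, 0.026, 0.02],
  [-0.314, 0, 0, 0, 0.011, 0.041, 0.02],
])

```text
time: 14.07
tool_pos: [0.5925, 0.0403, 0.1535]
ee_rot: [-0.025, 0.706, 0.025, 0.707]
force: [0.0, -0.5, -0.7]
width: 0.295
```

Call:
servo_tool([
  [0, 0, 0, 0, 0, 0.016, 0.02],
  [0, 0, 0, 0, 0, 0.032, 0.02],
  [0, 0, 0, 0, 0, 0.048, 0.02],
  [0.105, 0, 0, 0, 0, 0.052, 0.02],
  [0.21, 0, 0, 0, 0, 0.055, 0.02],
])

```text
time: 14.48
tool_pos: [0.6477, 0.0442, 0.1525]
ee_rot: [0.051, 0.705, -0.051, 0.705]
force: [0.1, -0.3, -1.4]
width: 0.298
```

Call:
servo_tool([
  [0.104, 0, 0, 0, -0.001, 0.004, 0.02],
  [0.209, 0, 0, 0, -0.001, 0.008, 0.02],
  [0.314, 0, 0, 0, -0.002, 0.011, 0.02],
  [0.418, 0, 0, 0, -0.003, 0.015, 0.02],
  [0.523, 0, 0, 0, -0.005, 0.018, 0.02],
])

```text
time: 14.9
tool_pos: [0.6644, 0.0368, 0.1529]
ee_rot: [0.232, 0.668, -0.232, 0.668]
force: [-0.7, 0.4, -1.5]
width: 0.294
```

Call:
servo_tool([
  [0.105, 0, 0, 0, 0, 0.004, 0.02],
  [0.21, 0, 0, 0, -0.001, 0.007, 0.02],
  [0.314, 0, 0, 0, -0.002, 0.011, 0.02],
  [0.419, 0, 0, 0, -0.003, 0.014, 0.02],
  [0.524, 0, 0, 0, -0.005, 0.017, 0.02],
])

```text
time: 15.32
tool_pos: [0.6746, 0.0223, 0.1529]
ee_rot: [0.397, 0.585, -0.397, 0.585]
force: [-0.5, 0.5, -1.0]
width: 0.299
```

Call:
servo_tool([
  [0.105, 0, 0, 0, 0, 0.004, 0.02],
  [0.209, 0, 0, 0, 0, 0.008, 0.02],
  [0.314, 0, 0, 0, -0.001, 0.011, 0.02],
  [0.314, 0, 0, 0, -0.005, 0.023, 0.02],
  [0.314, 0, 0, 0, -0.009, 0.034, 0.02],
])

```text
time: 15.73
tool_pos: [0.6788, -0.0133, 0.1527]
ee_rot: [0.481, 0.518, -0.481, 0.518]
force: [-0.2, -0.2, 0.5]
width: 0.299
```

```bash
python3 - <<'E'
from h import *
from ring import *
x=cur();d=np.array(x[:2])-q[:2];print(np.round(x,4),'bed',np.round([c*d[0]+s*d[1],-s*d[0]+c*d[1]],4))
E
```

```text
[ 0.6788 -0.0133  0.1527  4.2361  0.085 ] bed [ 0.0746 -0.0599]
```

Call:
servo_tool([
  [0, 0, 0, 0, 0, 0.012, 0.02],
  [0, 0, 0, 0, 0, 0.024, 0.02],
  [0, 0, 0, 0, 0, 0.03, 0.02],
  [0, 0, 0, 0, 0, 0.036, 0.02],
  [0, 0, 0, 0.005, 0, 0.036, 0.02],
])

```text
time: 16.15
tool_pos: [0.6816, -0.0501, 0.1485]
ee_rot: [0.483, 0.516, -0.482, 0.518]
force: [0.2, 0.2, -1.3]
width: 0.296
```

Call:
servo_tool([
  [0, 0, 0, 0.005, 0, 0, 0.02],
  [0, 0, 0, 0.005, 0, 0, 0.06],
  [0, 0, 0, 0.005, 0, 0, 0.06],
  [0, 0, 0, 0.005, 0, 0, 0.06],
  [0, 0, 0, -0.011, 0, 0, 0.06],
])

```text
time: 16.57
tool_pos: [0.6798, -0.0478, 0.1545]
ee_rot: [0.481, 0.519, -0.483, 0.516]
force: [0.2, -0.7, -1.0]
width: 0.702
```

Call:
servo_tool([
  [0, 0, 0, -0.015, 0, 0, 0.06],
  [0, 0, 0, -0.031, 0, 0, 0.06],
  [0, 0, 0, -0.046, 0, 0, 0.06],
  [0, 0, 0, -0.046, 0, 0, 0.06],
  [0, 0, 0, -0.046, 0, 0, 0.06],
])

```text
time: 16.98
tool_pos: [0.6817, -0.0482, 0.2057]
ee_rot: [0.483, 0.516, -0.481, 0.518]
force: [-0.2, 0.5, 0.6]
width: 0.703
```

```bash
cat > tabs.py <<'E'
from h import *
from ring import *
def tabs(f):
    x=cur();d=np.array(x[:2])-q[:2];print(np.round(x,4),'bed',np.round([c*d[0]+s*d[1],-s*d[0]+c*d[1]],4))
    P=bot.camera_params('wrist');w=shot('wrist');save(w,f)
    hsv=cv2.cvtColor(w,cv2.COLOR_RGB2HSV)
    m=cv2.inRange(hsv,(5,200,180),(18,255,255))
    n,l,stt,ce=cv2.connectedComponentsWithStats(m)
    for i in range(1,n):
      if stt[i,4]>150:
        X=at('wrist',ce[i],.174,P);d=X[:2]-q[:2]
        print(stt[i],ce[i].round(),np.round([c*d[0]+s*d[1],-s*d[0]+c*d[1]],4))
    return x
E
python3 - <<'E'
from tabs import *
x=tabs('w5.png')
ring(x,.126,-.081,up=8,zh=.143,zl=.153)
E
```

```text
[ 0.6817 -0.0482  0.2057  4.0434  0.085 ] bed [ 0.075  -0.0949]
[ 257  219   51   70 2838] [282. 253.] [ 0.0775 -0.0986]
[[0.0,0,0,0.0,-0.019,-0.028,0.06],[0.0,0,0,0.0,-0.037,-0.055,0.06],[0.0,0,0,0.0,-0.056,-0.083,0.06],[0.0,0,0,0.0,-0.075,-0.11,0.06],[0.0,0,0,0.0,-0.094,-0.138,0.06]]
[[0.0,0,0,0.001,-0.018,-0.028,0.06],[0.0,0,0,0.001,-0.037,-0.055,0.06],[0.0,0,0,0.001,-0.056,-0.083,0.06],[0.0,0,0,0.016,-0.056,-0.083,0.06],[0.0,0,0,0.032,-0.056,-0.083,0.06]]
[[0.0,0,0,0.015,0.0,0.0,0.06],[0.0,0,0,0.031,0.0,0.0,0.06],[0.0,0,0,0.031,0.0,0.0,0.02],[0.0,0,0,0.031,0.0,0.0,0.02],[0.0,0,0,0.031,0.0,0.0,0.02]]
[[0.0,0,0,0.0,0.0,0.0,0.02],[0.0,0,0,0.0,0.0,0.0,0.02],[0.0,0,0,0.0,0.0,0.0,0.02],[0.0,0,0,-0.005,0.0,0.0,0.02],[0.0,0,0,-0.01,0.0,0.0,0.02]]
[[0.0,0,0,0.0,0.0,0.015,0.02],[0.0,0,0,0.0,0.0,0.03,0.02],[0.0,0,0,0.0,0.0,0.046,0.02],[0.0,0,0,0.0,0.0,0.061,0.02],[0.0,0,0,0.0,0.0,0.076,0.02]]
[[0.0,0,0,0.0,0.0,0.015,0.02],[-0.104,0,0,0.0,0.0,0.019,0.02],[-0.209,0,0,0.0,0.001,0.022,0.02],[-0.314,0,0,0.0,0.002,0.026,0.02],[-0.418,0,0,0.0,0.003,0.029,0.02]]
[[-0.105,0,0,0.0,0.0,0.004,0.02],[-0
[... 768 characters left out ...]
[0.524,0,0,0.0,-0.005,0.017,0.02]]
[[0.105,0,0,0.0,0.0,0.004,0.02],[0.21,0,0,0.0,0.0,0.007,0.02],[0.314,0,0,0.0,-0.001,0.011,0.02],[0.419,0,0,0.0,-0.002,0.014,0.02],[0.524,0,0,0.0,-0.004,0.018,0.02]]
[[0.104,0,0,0.0,-0.001,0.003,0.02],[0.104,0,0,0.0,-0.002,0.02,0.02],[0.104,0,0,0.0,-0.004,0.037,0.02],[0.104,0,0,0.0,-0.005,0.043,0.02],[0.104,0,0,0.0,-0.005,0.049,0.02]]
[[0.0,0,0,0.005,0.0,0.0,0.02],[0.0,0,0,0.01,0.0,0.0,0.02],[0.0,0,0,0.01,0.0,0.0,0.06],[0.0,0,0,0.01,0.0,0.0,0.06],[0.0,0,0,0.01,0.0,0.0,0.06]]
[[0.0,0,0,-0.016,0.0,0.0,0.06],[0.0,0,0,-0.031,0.0,0.0,0.06],[0.0,0,0,-0.047,0.0,0.0,0.06],[0.0,0,0,-0.062,0.0,0.0,0.06],[0.0,0,0,-0.062,0.0,0.0,0.06]]
end [ 0.681  -0.0342  0.2047] 4.04
```

Call:
servo_tool([
  [0, 0, 0, 0, -0.019, -0.028, 0.06],
  [0, 0, 0, 0, -0.037, -0.055, 0.06],
  [0, 0, 0, 0, -0.056, -0.083, 0.06],
  [0, 0, 0, 0, -0.075, -0.11, 0.06],
  [0, 0, 0, 0, -0.094, -0.138, 0.06],
])

```text
time: 17.45
tool_pos: [0.576, 0.0835, 0.2021]
ee_rot: [0.482, 0.518, -0.483, 0.516]
force: [0.1, 0.3, -0.4]
width: 0.703
```

Call:
servo_tool([
  [0, 0, 0, 0.001, -0.018, -0.028, 0.06],
  [0, 0, 0, 0.001, -0.037, -0.055, 0.06],
  [0, 0, 0, 0.001, -0.056, -0.083, 0.06],
  [0, 0, 0, 0.016, -0.056, -0.083, 0.06],
  [0, 0, 0, 0.032, -0.056, -0.083, 0.06],
])

```text
time: 17.87
tool_pos: [0.515, 0.1633, 0.172]
ee_rot: [0.482, 0.518, -0.481, 0.518]
force: [0.5, -0.0, -0.8]
width: 0.702
```

Call:
servo_tool([
  [0, 0, 0, 0.015, 0, 0, 0.06],
  [0, 0, 0, 0.031, 0, 0, 0.06],
  [0, 0, 0, 0.031, 0, 0, 0.02],
  [0, 0, 0, 0.031, 0, 0, 0.02],
  [0, 0, 0, 0.031, 0, 0, 0.02],
])

```text
time: 18.28
tool_pos: [0.516, 0.1615, 0.1414]
ee_rot: [0.482, 0.517, -0.482, 0.517]
force: [4.0, 0.8, -1.5]
width: 0.297
```

Call:
servo_tool([
  [0, 0, 0, 0, 0, 0, 0.02],
  [0, 0, 0, 0, 0, 0, 0.02],
  [0, 0, 0, 0, 0, 0, 0.02],
  [0, 0, 0, -0.005, 0, 0, 0.02],
  [0, 0, 0, -0.01, 0, 0, 0.02],
])

```text
time: 18.7
tool_pos: [0.5159, 0.1614, 0.1516]
ee_rot: [0.482, 0.517, -0.482, 0.517]
force: [-0.1, 0.1, -0.0]
width: 0.298
```

Call:
servo_tool([
  [0, 0, 0, 0, 0, 0.015, 0.02],
  [0, 0, 0, 0, 0, 0.03, 0.02],
  [0, 0, 0, 0, 0, 0.046, 0.02],
  [0, 0, 0, 0, 0, 0.061, 0.02],
  [0, 0, 0, 0, 0, 0.076, 0.02],
])

```text
time: 19.12
tool_pos: [0.5216, 0.085, 0.1522]
ee_rot: [0.482, 0.517, -0.482, 0.517]
force: [0.2, -0.4, -1.7]
width: 0.295
```

Call:
servo_tool([
  [0, 0, 0, 0, 0, 0.015, 0.02],
  [-0.104, 0, 0, 0, 0, 0.019, 0.02],
  [-0.209, 0, 0, 0, 0.001, 0.022, 0.02],
  [-0.314, 0, 0, 0, 0.002, 0.026, 0.02],
  [-0.418, 0, 0, 0, 0.003, 0.029, 0.02],
])

```text
time: 19.53
tool_pos: [0.5267, 0.0565, 0.1522]
ee_rot: [0.363, 0.607, -0.363, 0.607]
force: [-0.3, -0.5, -0.9]
width: 0.296
```

Call:
servo_tool([
  [-0.105, 0, 0, 0, 0, 0.004, 0.02],
  [-0.21, 0, 0, 0, 0.001, 0.008, 0.02],
  [-0.315, 0, 0, 0, 0.002, 0.011, 0.02],
  [-0.419, 0, 0, 0, 0.003, 0.015, 0.02],
  [-0.524, 0, 0, 0, 0.005, 0.018, 0.02],
])

```text
time: 19.95
tool_pos: [0.5396, 0.0431, 0.1522]
ee_rot: [0.193, 0.68, -0.193, 0.681]
force: [-0.6, 0.4, -1.6]
width: 0.294
```

Call:
servo_tool([
  [-0.105, 0, 0, 0, 0, 0.003, 0.02],
  [-0.21, 0, 0, 0, 0.001, 0.007, 0.02],
  [-0.314, 0, 0, 0, 0.001, 0.01, 0.02],
  [-0.419, 0, 0, 0, 0.003, 0.014, 0.02],
  [-0.524, 0, 0, 0, 0.004, 0.017, 0.02],
])

```text
time: 20.37
tool_pos: [0.5563, 0.0377, 0.1522]
ee_rot: [0.011, 0.707, -0.01, 0.707]
force: [-0.3, 0.6, -0.8]
width: 0.298
```

Call:
servo_tool([
  [-0.104, 0, 0, 0, 0.001, 0.004, 0.02],
  [-0.104, 0, 0, 0, 0.002, 0.02, 0.02],
  [-0.104, 0, 0, 0, 0.004, 0.036, 0.02],
  [-0.104, 0, 0, 0, 0.006, 0.052, 0.02],
  [-0.104, 0, 0, 0, 0.007, 0.068, 0.02],
])

```text
time: 20.78
tool_pos: [0.6249, 0.0426, 0.1522]
ee_rot: [-0.024, 0.706, 0.025, 0.707]
force: [0.4, 0.7, -0.8]
width: 0.303
```

Call:
servo_tool([
  [0, 0, 0, 0, 0, 0.016, 0.02],
  [0.104, 0, 0, 0, 0, 0.019, 0.02],
  [0.209, 0, 0, 0, -0.001, 0.023, 0.02],
  [0.314, 0, 0, 0, -0.001, 0.026, 0.02],
  [0.418, 0, 0, 0, -0.003, 0.03, 0.02],
])

```text
time: 21.2
tool_pos: [0.6545, 0.0417, 0.1519]
ee_rot: [0.124, 0.696, -0.124, 0.696]
force: [-0.5, 0.6, -1.1]
width: 0.297
```

Call:
servo_tool([
  [0.105, 0, 0, 0, 0, 0.003, 0.02],
  [0.21, 0, 0, 0, -0.001, 0.007, 0.02],
  [0.315, 0, 0, 0, -0.002, 0.011, 0.02],
  [0.419, 0, 0, 0, -0.003, 0.014, 0.02],
  [0.524, 0, 0, 0, -0.005, 0.017, 0.02],
])

```text
time: 21.62
tool_pos: [0.6688, 0.031, 0.1519]
ee_rot: [0.301, 0.64, -0.3, 0.64]
force: [0.0, 0.3, -0.4]
width: 0.299
```

Call:
servo_tool([
  [0.105, 0, 0, 0, 0, 0.004, 0.02],
  [0.21, 0, 0, 0, 0, 0.007, 0.02],
  [0.314, 0, 0, 0, -0.001, 0.011, 0.02],
  [0.419, 0, 0, 0, -0.002, 0.014, 0.02],
  [0.524, 0, 0, 0, -0.004, 0.018, 0.02],
])

```text
time: 22.03
tool_pos: [0.6772, 0.0146, 0.152]
ee_rot: [0.456, 0.54, -0.456, 0.541]
force: [-0.2, 0.5, -2.0]
width: 0.302
```

Call:
servo_tool([
  [0.104, 0, 0, 0, -0.001, 0.003, 0.02],
  [0.104, 0, 0, 0, -0.002, 0.018, 0.02],
  [0.104, 0, 0, 0, -0.004, 0.033, 0.02],
  [0.104, 0, 0, 0, -0.005, 0.045, 0.02],
  [0.104, 0, 0, 0, -0.005, 0.053, 0.02],
])

```text
time: 22.45
tool_pos: [0.6812, -0.0408, 0.1515]
ee_rot: [0.482, 0.517, -0.482, 0.517]
force: [-0.4, 4.8, 1.4]
width: 0.302
```

Call:
servo_tool([
  [0, 0, 0, 0.005, 0, 0, 0.02],
  [0, 0, 0, 0.01, 0, 0, 0.02],
  [0, 0, 0, 0.01, 0, 0, 0.06],
  [0, 0, 0, 0.01, 0, 0, 0.06],
  [0, 0, 0, 0.01, 0, 0, 0.06],
])

```text
time: 22.87
tool_pos: [0.6811, -0.0381, 0.1411]
ee_rot: [0.482, 0.517, -0.482, 0.517]
force: [0.3, 0.3, 0.3]
width: 0.697
```

Call:
servo_tool([
  [0, 0, 0, -0.016, 0, 0, 0.06],
  [0, 0, 0, -0.031, 0, 0, 0.06],
  [0, 0, 0, -0.047, 0, 0, 0.06],
  [0, 0, 0, -0.062, 0, 0, 0.06],
  [0, 0, 0, -0.062, 0, 0, 0.06],
])

```text
time: 23.28
tool_pos: [0.6823, -0.0382, 0.2081]
ee_rot: [0.483, 0.515, -0.481, 0.519]
force: [0.6, 0.1, 1.3]
width: 0.705
```

```bash
python3 - <<'E'
from tabs import *
x=tabs('w6.png')
ring(x,.163,-.073,up=8,zh=.143,zl=.153)
E
```

```text
[ 0.6823 -0.0382  0.2081  4.047   0.085 ] bed [ 0.0763 -0.085 ]
[ 258  213   48   89 3517] [281. 257.] [ 0.0784 -0.0918]
[[0.0,0,0,0.0,-0.019,-0.031,0.06],[0.0,0,0,0.001,-0.038,-0.062,0.06],[0.0,0,0,0.001,-0.057,-0.093,0.06],[0.0,0,0,0.002,-0.076,-0.124,0.06],[0.0,0,0,0.002,-0.095,-0.155,0.06]]
[[0.0,0,0,0.0,-0.018,-0.031,0.06],[0.0,0,0,0.001,-0.037,-0.062,0.06],[0.0,0,0,0.001,-0.056,-0.093,0.06],[0.0,0,0,0.017,-0.056,-0.093,0.06],[0.0,0,0,0.032,-0.056,-0.093,0.06]]
[[0.0,0,0,0.016,0.0,0.0,0.06],[0.0,0,0,0.031,0.0,0.0,0.06],[0.0,0,0,0.031,0.0,0.0,0.02],[0.0,0,0,0.031,0.0,0.0,0.02],[0.0,0,0,0.031,0.0,0.0,0.02]]
[[0.0,0,0,0.0,0.0,0.0,0.02],[0.0,0,0,0.0,0.0,0.0,0.02],[0.0,0,0,0.0,0.0,0.0,0.02],[0.0,0,0,-0.005,0.0,0.0,0.02],[0.0,0,0,-0.01,0.0,0.0,0.02]]
[[0.0,0,0,0.0,0.0,0.016,0.02],[0.0,0,0,0.0,0.0,0.032,0.02],[0.0,0,0,0.0,0.0,0.048,0.02],[0.0,0,0,0.0,0.0,0.064,0.02],[0.0,0,0,0.0,0.0,0.08,0.02]]
[[0.0,0,0,0.0,0.0,0.016,0.02],[0.0,0,0,0.0,0.0,0.032,0.02],[0.0,0,0,0.0,0.0,0.048,0.02],[-0.104,0,0,0.0,0.0,0.052,0.02],[-0.209,0,0,0.0,0.0,0.055,0.02]]
[[-0.105,0,0,0.0,0.001,0.004,0.02],[-0.20
[... 908 characters left out ...]
03,0.014,0.02],[0.523,0,0,0.0,-0.005,0.017,0.02]]
[[0.105,0,0,0.0,0.0,0.004,0.02],[0.21,0,0,0.0,-0.001,0.007,0.02],[0.314,0,0,0.0,-0.002,0.011,0.02],[0.314,0,0,0.0,-0.006,0.023,0.02],[0.314,0,0,0.0,-0.01,0.036,0.02]]
[[0.0,0,0,0.0,0.0,0.005,0.02],[0.0,0,0,0.0,0.0,0.011,0.02],[0.0,0,0,0.005,0.0,0.011,0.02],[0.0,0,0,0.01,0.0,0.011,0.02],[0.0,0,0,0.01,0.0,0.011,0.06]]
[[0.0,0,0,0.0,0.0,0.0,0.06],[0.0,0,0,0.0,0.0,0.0,0.06],[0.0,0,0,-0.015,0.0,0.0,0.06],[0.0,0,0,-0.031,0.0,0.0,0.06],[0.0,0,0,-0.046,0.0,0.0,0.06]]
[[0.0,0,0,-0.016,0.0,0.0,0.06],[0.0,0,0,-0.016,0.0,0.0,0.06],[0.0,0,0,-0.016,0.0,0.0,0.06],[0.0,0,0,-0.016,0.0,0.0,0.06],[0.0,0,0,-0.016,0.0,0.0,0.06]]
end [ 0.6799 -0.0259  0.2051] 4.05
```

View pics/w6.png

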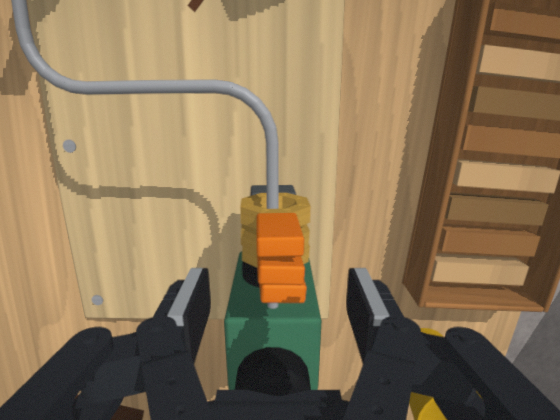

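Call:
servo_tool([
  [0, 0, 0, 0, -0.019, -0.031, 0.06],
  [0, 0, 0, 0.001, -0.038, -0.062, 0.06],
  [0, 0, 0, 0.001, -0.057, -0.093, 0.06],
  [0, 0, 0, 0.002, -0.076, -0.124, 0.06],
  [0, 0, 0, 0.002, -0.095, -0.155, 0.06],
])

```text
time: 23.75
tool_pos: [0.5739, 0.1107, 0.1993]
ee_rot: [0.482, 0.518, -0.483, 0.517]
force: [-0.0, 0.6, -0.4]
width: 0.702
```

Call:
servo_tool([
  [0, 0, 0, 0, -0.018, -0.031, 0.06],
  [0, 0, 0, 0.001, -0.037, -0.062, 0.06],
  [0, 0, 0, 0.001, -0.056, -0.093, 0.06],
  [0, 0, 0, 0.017, -0.056, -0.093, 0.06],
  [0, 0, 0, 0.032, -0.056, -0.093, 0.06],
])

```text
time: 24.17
tool_pos: [0.512, 0.2005, 0.1689]
ee_rot: [0.482, 0.518, -0.481, 0.518]
force: [0.2, -1.0, -1.0]
width: 0.698
```

Call:
servo_tool([
  [0, 0, 0, 0.016, 0, 0, 0.06],
  [0, 0, 0, 0.031, 0, 0, 0.06],
  [0, 0, 0, 0.031, 0, 0, 0.02],
  [0, 0, 0, 0.031, 0, 0, 0.02],
  [0, 0, 0, 0.031, 0, 0, 0.02],
])

```text
time: 24.58
tool_pos: [0.5132, 0.1984, 0.1386]
ee_rot: [0.482, 0.517, -0.482, 0.517]
force: [4.0, -0.2, -1.3]
width: 0.303
```

Call:
servo_tool([
  [0, 0, 0, 0, 0, 0, 0.02],
  [0, 0, 0, 0, 0, 0, 0.02],
  [0, 0, 0, 0, 0, 0, 0.02],
  [0, 0, 0, -0.005, 0, 0, 0.02],
  [0, 0, 0, -0.01, 0, 0, 0.02],
])

```text
time: 25.0
tool_pos: [0.5131, 0.1983, 0.1486]
ee_rot: [0.482, 0.517, -0.482, 0.517]
force: [0.4, -0.6, -1.6]
width: 0.294
```

Call:
servo_tool([
  [0, 0, 0, 0, 0, 0.016, 0.02],
  [0, 0, 0, 0, 0, 0.032, 0.02],
  [0, 0, 0, 0, 0, 0.048, 0.02],
  [0, 0, 0, 0, 0, 0.064, 0.02],
  [0, 0, 0, 0, 0, 0.08, 0.02],
])

```text
time: 25.42
tool_pos: [0.519, 0.1179, 0.1492]
ee_rot: [0.482, 0.517, -0.482, 0.517]
force: [0.0, 1.1, -1.5]
width: 0.301
```

Call:
servo_tool([
  [0, 0, 0, 0, 0, 0.016, 0.02],
  [0, 0, 0, 0, 0, 0.032, 0.02],
  [0, 0, 0, 0, 0, 0.048, 0.02],
  [-0.104, 0, 0, 0, 0, 0.052, 0.02],
  [-0.209, 0, 0, 0, 0, 0.055, 0.02],
])

```text
time: 25.83
tool_pos: [0.5229, 0.0626, 0.1492]
ee_rot: [0.425, 0.565, -0.425, 0.566]
force: [0.2, -0.1, -0.8]
width: 0.298
```

Call:
servo_tool([
  [-0.105, 0, 0, 0, 0.001, 0.004, 0.02],
  [-0.209, 0, 0, 0, 0.001, 0.008, 0.02],
  [-0.314, 0, 0, 0, 0.002, 0.011, 0.02],
  [-0.419, 0, 0, 0, 0.003, 0.015, 0.02],
  [-0.524, 0, 0, 0, 0.005, 0.018, 0.02],
])

```text
time: 26.25
tool_pos: [0.5326, 0.0475, 0.1492]
ee_rot: [0.263, 0.656, -0.263, 0.657]
force: [-0.1, 0.4, -1.0]
width: 0.3
```

Call:
servo_tool([
  [-0.104, 0, 0, 0, 0, 0.004, 0.02],
  [-0.209, 0, 0, 0, 0.001, 0.007, 0.02],
  [-0.314, 0, 0, 0, 0.002, 0.011, 0.02],
  [-0.418, 0, 0, 0, 0.003, 0.014, 0.02],
  [-0.523, 0, 0, 0, 0.005, 0.017, 0.02],
])

```text
time: 26.67
tool_pos: [0.5484, 0.0394, 0.1492]
ee_rot: [0.085, 0.702, -0.085, 0.702]
force: [-0.4, -0.7, -1.4]
width: 0.302
```

Call:
servo_tool([
  [-0.105, 0, 0, 0, 0, 0.004, 0.02],
  [-0.21, 0, 0, 0, 0, 0.008, 0.02],
  [-0.314, 0, 0, 0, 0.001, 0.011, 0.02],
  [-0.314, 0, 0, 0, 0.006, 0.026, 0.02],
  [-0.314, 0, 0, 0, 0.011, 0.042, 0.02],
])

```text
time: 27.08
tool_pos: [0.592, 0.04, 0.1496]
ee_rot: [-0.025, 0.706, 0.025, 0.707]
force: [0.5, 0.1, -0.4]
width: 0.299
```

Call:
servo_tool([
  [0, 0, 0, 0, 0, 0.016, 0.02],
  [0, 0, 0, 0, 0, 0.032, 0.02],
  [0, 0, 0, 0, 0, 0.048, 0.02],
  [0.104, 0, 0, 0, 0, 0.051, 0.02],
  [0.209, 0, 0, 0, 0, 0.055, 0.02],
])

```text
time: 27.5
tool_pos: [0.6471, 0.0439, 0.1486]
ee_rot: [0.051, 0.705, -0.051, 0.705]
force: [-1.1, 0.2, -1.4]
width: 0.302
```

Call:
servo_tool([
  [0.105, 0, 0, 0, -0.001, 0.004, 0.02],
  [0.21, 0, 0, 0, -0.001, 0.007, 0.02],
  [0.314, 0, 0, 0, -0.002, 0.011, 0.02],
  [0.419, 0, 0, 0, -0.003, 0.014, 0.02],
  [0.524, 0, 0, 0, -0.005, 0.018, 0.02],
])

```text
time: 27.92
tool_pos: [0.6638, 0.0365, 0.149]
ee_rot: [0.232, 0.668, -0.232, 0.668]
force: [0.9, -0.5, -0.8]
width: 0.299
```

Call:
servo_tool([
  [0.104, 0, 0, 0, 0, 0.003, 0.02],
  [0.209, 0, 0, 0, -0.001, 0.007, 0.02],
  [0.314, 0, 0, 0, -0.002, 0.01, 0.02],
  [0.419, 0, 0, 0, -0.003, 0.014, 0.02],
  [0.523, 0, 0, 0, -0.005, 0.017, 0.02],
])

```text
time: 28.33
tool_pos: [0.6742, 0.0219, 0.1489]
ee_rot: [0.397, 0.585, -0.397, 0.585]
force: [0.4, -0.4, -1.3]
width: 0.298
```

Call:
servo_tool([
  [0.105, 0, 0, 0, 0, 0.004, 0.02],
  [0.21, 0, 0, 0, -0.001, 0.007, 0.02],
  [0.314, 0, 0, 0, -0.002, 0.011, 0.02],
  [0.314, 0, 0, 0, -0.006, 0.023, 0.02],
  [0.314, 0, 0, 0, -0.01, 0.034, 0.02],
])

```text
time: 28.75
tool_pos: [0.6775, -0.0141, 0.1488]
ee_rot: [0.481, 0.518, -0.481, 0.518]
force: [1.2, -0.3, -0.7]
width: 0.295
```

Call:
servo_tool([
  [0, 0, 0, 0, 0, 0.005, 0.02],
  [0, 0, 0, 0, 0, 0.011, 0.02],
  [0, 0, 0, 0, 0, 0.013, 0.02],
  [0, 0, 0, 0.005, 0, 0.013, 0.02],
  [0, 0, 0, 0.01, 0, 0.013, 0.02],
])

```text
time: 29.17
tool_pos: [0.6784, -0.0262, 0.1384]
ee_rot: [0.482, 0.517, -0.482, 0.518]
force: [0.4, -0.3, 4.9]
width: 0.298
```

Call:
servo_tool([
  [0, 0, 0, 0, 0, 0, 0.06],
  [0, 0, 0, 0, 0, 0, 0.06],
  [0, 0, 0, 0, 0, 0, 0.06],
  [0, 0, 0, -0.015, 0, 0, 0.06],
  [0, 0, 0, -0.031, 0, 0, 0.06],
])

```text
time: 29.58
tool_pos: [0.6775, -0.0259, 0.168]
ee_rot: [0.481, 0.518, -0.483, 0.516]
force: [0.0, -0.7, -0.1]
width: 0.701
```

Call:
servo_tool([
  [0, 0, 0, -0.02, 0, -0.01, 0.06],
  [0, 0, 0, -0.04, 0, -0.02, 0.06],
  [0, 0, 0, -0.06, 0, -0.03, 0.06],
  [0, 0, 0, -0.06, 0, -0.03, 0.06],
  [0, 0, 0, -0.06, 0, -0.03, 0.06],
])

```text
time: 30.0
tool_pos: [0.6767, 0.0042, 0.2313]
ee_rot: [0.483, 0.516, -0.481, 0.519]
force: [0.2, -0.5, -1.4]
width: 0.701
```

```bash
python3 - <<'E'
from tabs import *
x=tabs('w7.png')
E
```

```text
[0.6767 0.0042 0.2313 4.0774 0.085 ] bed [ 0.0737 -0.0423]
[ 259  239   48   98 3103] [284. 284.] [ 0.0783 -0.0796]
```

View pics/w7.png

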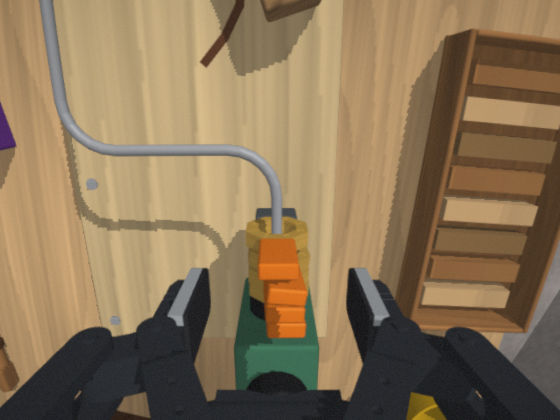

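```bash
python3 - <<'E'
from tabs import *
import cv2
w=cv2.imread('pics/w7.png')[:,:,::-1]
P=bot.camera_params('wrist')
for p in [(288,336.5),(288,321),(287,306),(280,279),(280,240)]:
    X=at('wrist',p,.174,P);d=X[:2]-q[:2];print(p,np.round([c*d[0]+s*d[1],-s*d[0]+c*d[1]],4))
v=w[225:345,280].astype(int);print([(225+i,*a) for i,a in enumerate(v.tolist())][::3])
E
```

```text
(288, 336.5) [ 0.0802 -0.1187]
(288, 321) [ 0.0801 -0.1064]
(287, 306) [ 0.0793 -0.0949]
(280, 279) [ 0.0748 -0.0752]
(280, 240) [ 0.0747 -0.0487]
[(225, 145, 144, 146), (228, 143, 145, 145), (231, 144, 141, 145), (234, 154, 126, 74), (237, 159, 124, 55), (240, 189, 98, 27), (243, 191, 99, 31), (246, 189, 98, 24), (249, 191, 99, 32), (252, 191, 100, 28), (255, 192, 100, 32), (258, 191, 100, 29), (261, 191, 99, 30), (264, 224, 121, 40), (267, 220, 116, 35), (270, 217, 114, 34), (273, 216, 110, 31), (276, 213, 111, 29), (279, 172, 90, 30), (282, 153, 79, 23), (285, 195, 100, 31), (288, 207, 110, 34), (291, 229, 125, 39), (294, 218, 113, 33), (297, 217, 115, 39), (300, 214, 112, 34), (303, 196, 102, 30), (306, 190, 98, 31), (309, 232, 132, 47), (312, 217, 112, 33), (315, 170, 90, 25), (318, 202, 105, 33), (321, 203, 104, 35), (324, 227, 128, 46), (327, 215, 113, 35), (330, 216, 112, 33), (333, 187, 96, 27), (336, 203, 105, 28), (339, 58, 97, 75), (342, 58, 100, 77)]
```

Call:
servo_tool([
  [0, 0, 0, -0.014, -0.008, -0.026, 0.085],
  [0, 0, 0, -0.028, -0.016, -0.052, 0.085],
  [0, 0, 0, -0.042, -0.024, -0.078, 0.085],
  [0, 0, 0, -0.056, -0.032, -0.104, 0.085],
  [0, 0, 0, -0.07, -0.04, -0.13, 0.085],
])

```text
time: 30.47
tool_pos: [0.6264, 0.1308, 0.2974]
ee_rot: [0.481, 0.518, -0.483, 0.516]
force: [0.6, 0.9, -1.3]
width: 0.994
```

Call:
servo_tool([
  [0, 0, 0, 0, 0, 0, 0.085],
  [0, 0, 0, 0, 0, 0, 0.085],
  [0, 0, 0, 0, 0, 0, 0.085],
  [0, 0, 0, 0, 0, 0, 0.085],
  [0, 0, 0, 0, 0, 0, 0.085],
])

```text
time: 30.88
tool_pos: [0.6273, 0.1292, 0.2974]
ee_rot: [0.482, 0.517, -0.483, 0.516]
force: [1.2, -0.3, -0.6]
width: 0.995
```

```bash
python3 - <<'E'
from tabs import *
print(np.round(cur(),4))
P=bot.camera_params('wrist');w=shot('wrist');save(w,'w8.png')
for d in bot.silhouettes('wrist','cork'):
    m=d['region'].astype(np.uint8);print(d['conf'],np.round(d['location']),m.sum())
    cn=max(cv2.findContours(m,0,2)[0],key=cv2.contourArea)
    ap=cv2.approxPolyDP(cv2.convexHull(cn),6,True)[:,0];print(ap.tolist())
    for p in ap: print(at('wrist',p,.07,P).round(4),at('wrist',p,.02,P).round(4))
E
```

```text
[0.6273 0.1292 0.2974 3.9093 0.085 ]
0.86 [318. 108.] 4511
[[330, 61], [353, 144], [310, 158], [283, 76]]
[0.6698 0.2401 0.07  ] [0.6762 0.2444 0.02  ]
[0.7022 0.1619 0.07  ] [0.713  0.1556 0.02  ]
[0.6593 0.1443 0.07  ] [0.6642 0.1356 0.02  ]
[0.6254 0.2231 0.07  ] [0.6258 0.225  0.02  ]
0.68 [ 63. 213.] 4438
[[77, 172], [100, 234], [84, 248], [50, 255], [22, 188]]
[0.4112 0.1131 0.07  ] [0.3828 0.1002 0.02  ]
[0.4303 0.0424 0.07  ] [0.4044 0.0201 0.02  ]
[0.4096 0.0234 0.07  ] [ 0.3809 -0.0015  0.02  ]
[0.3671 0.0111 0.07  ] [ 0.3327 -0.0155  0.02  ]
[0.3458 0.0911 0.07  ] [0.3085 0.0753 0.02  ]
```

View pics/w8.png

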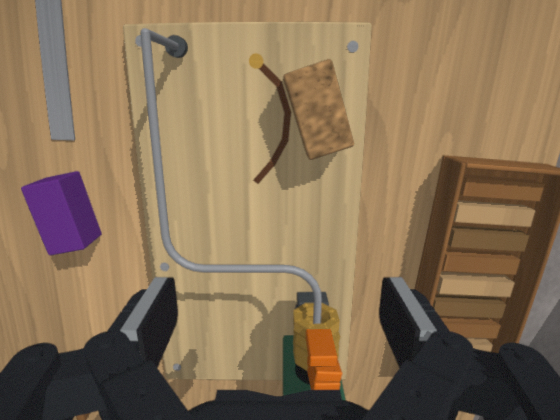

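```bash
python3 - <<'E'
from tabs import *
P=bot.camera_params('wrist')
w=cv2.imread('pics/w8.png')
v=cv2.cvtColor(w,cv2.COLOR_BGR2HSV)
m=(v[:,:,2]<110).astype(np.uint8); m[:60]=0;m[190:]=0;m[:,:240]=0;m[:,296:]=0
n,l,sx,ce=cv2.connectedComponentsWithStats(m); i=1+np.argmax(sx[1:,4]); print(sx[i])
ys,xs=np.where(l==i)
for r in range(ys.min(),ys.max()+1,5): print(r,xs[ys==r].mean().round(1),len(xs[ys==r]),end='; ')
g=cv2.inRange(v,(15,150,150),(28,255,230));g[:45]=0;g[75:]=0;g[:,:240]=0;g[:,275:]=0
yy,xx=np.where(g>0);print('\ndot',xx.mean(),yy.mean(),len(xx))
for s_ in range(1): print([(np.round(d['location'],1).tolist(),round(d['conf'],2)) for d in bot.mark_of('wrist','seam0')])
cv2.imwrite('pics/w8c.png',cv2.resize(w[40:200,220:380],None,fx=4,fy=4,interpolation=cv2.INTER_CUBIC)[:600])
plan((.6270,.1293,.2975,4.05,.085),[(.664,.192,.11,22.5,.085,8),(.664,.192,.033,22.5,.085,4),(.664,.192,.033,22.5,.03,8),(.664,.192,.12,22.5,.03,5),(.486,.40,.10,22.5,.03,15),(.486,.40,.022,22.5,.03,6),(.486,.40,.022,22.5,.085,4),(.486,.40,.15,22.5,.085,5)])
E
```

```text
[ 254   65   42  118 1112]
65 263.5 2; 70 265.0 9; 75 270.0 9; 80 277.2 12; 85 281.5 12; 90 283.0 13; 95 283.8 12; 100 285.0 13; 105 286.8 12; 110 288.3 11; 115 288.4 11; 120 287.4 9; 125 285.5 8; 130 285.5 8; 135 284.5 8; 140 284.0 9; 145 281.5 10; 150 279.0 9; 155 276.0 9; 160 274.5 8; 165 270.5 10; 170 265.0 7; 175 261.0 7; 180 257.0 7; 
dot 255.76712328767124 60.582191780821915 146
[([284.9, 139.2], 0.92), ([275.5, 84.9], 0.7), ([273.0, 161.9], 0.7), ([288.7, 110.1], 0.62), ([257.4, 182.8], 0.57), ([257.2, 58.8], 0.56)]
[[-0.04,0,0,0.023,0.005,-0.007,0.085],[-0.081,0,0,0.047,0.01,-0.015,0.085],[-0.121,0,0,0.07,0.016,-0.022,0.085],[-0.161,0,0,0.094,0.021,-0.03,0.085],[-0.201,0,0,0.117,0.026,-0.037,0.085]]
[[-0.041,0,0,0.024,0.006,-0.007,0.085],[-0.081,0,0,0.047,0.013,-0.013,0.085],[-0.121,0,0,0.07,0.02,-0.019,0.085],[-0.121,0,0,0.09,0.02,-0.019,0.085],[-0.121,0,0,0.109,0.02,-0.019,0.085]]
[[0.0,0,0,0.019,0.0,0.0,0.085],[0.0,0,0,0.038,0.0,0.0,0.085],[0.0,0,0,0.038,0.0,0.0,0.03],[0.0,0,0,0.038,0.0,0.0,0.03],[0.0,0,0,0.038,0.0,0.0,0.03]]
[[0.0,0,0,0.0,0.0,0.0,0.03],[0.0,0,0,0.0,0.0,0
[... 558 characters left out ...]
,[0.0,0,0,0.007,-0.028,-0.087,0.03]]
[[0.0,0,0,0.001,-0.006,-0.017,0.03],[0.0,0,0,0.002,-0.011,-0.035,0.03],[0.0,0,0,0.004,-0.017,-0.052,0.03],[0.0,0,0,0.005,-0.023,-0.069,0.03],[0.0,0,0,0.006,-0.028,-0.087,0.03]]
[[0.0,0,0,0.013,0.0,0.0,0.03],[0.0,0,0,0.026,0.0,0.0,0.03],[0.0,0,0,0.039,0.0,0.0,0.03],[0.0,0,0,0.052,0.0,0.0,0.03],[0.0,0,0,0.065,0.0,0.0,0.03]]
[[0.0,0,0,0.013,0.0,0.0,0.03],[0.0,0,0,0.013,0.0,0.0,0.085],[0.0,0,0,0.013,0.0,0.0,0.085],[0.0,0,0,0.013,0.0,0.0,0.085],[0.0,0,0,0.013,0.0,0.0,0.085]]
[[0.0,0,0,-0.025,0.0,0.0,0.085],[0.0,0,0,-0.051,0.0,0.0,0.085],[0.0,0,0,-0.076,0.0,0.0,0.085],[0.0,0,0,-0.102,0.0,0.0,0.085],[0.0,0,0,-0.128,0.0,0.0,0.085]]
end [0.4861 0.4003 0.1505] 22.5
```

View pics/w8c.png

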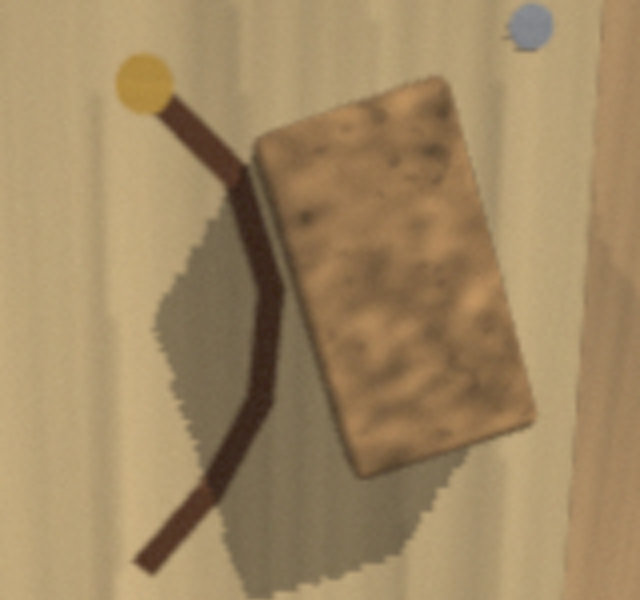

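Call:
servo_tool([
  [-0.04, 0, 0, 0.023, 0.005, -0.007, 0.085],
  [-0.081, 0, 0, 0.047, 0.01, -0.015, 0.085],
  [-0.121, 0, 0, 0.07, 0.016, -0.022, 0.085],
  [-0.161, 0, 0, 0.094, 0.021, -0.03, 0.085],
  [-0.201, 0, 0, 0.117, 0.026, -0.037, 0.085],
])

```text
time: 31.45
tool_pos: [0.6506, 0.1693, 0.1808]
ee_rot: [0.427, 0.563, -0.428, 0.563]
force: [-0.6, -0.6, -0.3]
width: 0.996
```

Call:
servo_tool([
  [-0.041, 0, 0, 0.024, 0.006, -0.007, 0.085],
  [-0.081, 0, 0, 0.047, 0.013, -0.013, 0.085],
  [-0.121, 0, 0, 0.07, 0.02, -0.019, 0.085],
  [-0.121, 0, 0, 0.09, 0.02, -0.019, 0.085],
  [-0.121, 0, 0, 0.109, 0.02, -0.019, 0.085],
])

```text
time: 31.87
tool_pos: [0.6644, 0.1929, 0.0711]
ee_rot: [0.393, 0.588, -0.393, 0.588]
force: [-0.2, 0.1, 0.8]
width: 0.996
```

Call:
servo_tool([
  [0, 0, 0, 0.019, 0, 0, 0.085],
  [0, 0, 0, 0.038, 0, 0, 0.085],
  [0, 0, 0, 0.038, 0, 0, 0.03],
  [0, 0, 0, 0.038, 0, 0, 0.03],
  [0, 0, 0, 0.038, 0, 0, 0.03],
])

```text
time: 32.28
tool_pos: [0.6652, 0.1928, 0.0366]
ee_rot: [0.394, 0.587, -0.393, 0.588]
force: [-0.2, -0.1, 1.7]
width: 0.598
```

Call:
servo_tool([
  [0, 0, 0, 0, 0, 0, 0.03],
  [0, 0, 0, 0, 0, 0, 0.03],
  [0, 0, 0, 0, 0, 0, 0.03],
  [0, 0, 0, 0, 0, 0, 0.03],
  [0, 0, 0, 0, 0, 0, 0.03],
])

```text
time: 32.7
tool_pos: [0.6653, 0.1931, 0.0369]
ee_rot: [0.394, 0.587, -0.392, 0.588]
force: [0.1, 0.1, 5.0]
width: 0.581
```

Call:
servo_tool([
  [0, 0, 0, -0.017, 0, 0, 0.03],
  [0, 0, 0, -0.034, 0, 0, 0.03],
  [0, 0, 0, -0.052, 0, 0, 0.03],
  [0, 0, 0, -0.069, 0, 0, 0.03],
  [0, 0, 0, -0.086, 0, 0, 0.03],
])

```text
time: 33.12
tool_pos: [0.6643, 0.1929, 0.1217]
ee_rot: [0.393, 0.588, -0.393, 0.588]
force: [0.7, -0.4, -0.9]
width: 0.58
```

Call:
servo_tool([
  [0, 0, 0, 0.001, -0.006, -0.018, 0.03],
  [0, 0, 0, 0.002, -0.012, -0.035, 0.03],
  [0, 0, 0, 0.004, -0.017, -0.053, 0.03],
  [0, 0, 0, 0.005, -0.023, -0.07, 0.03],
  [0, 0, 0, 0.006, -0.029, -0.087, 0.03],
])

```text
time: 33.53
tool_pos: [0.6035, 0.263, 0.1147]
ee_rot: [0.393, 0.588, -0.393, 0.588]
force: [-0.1, 0.3, -0.8]
width: 0.583
```

Call:
servo_tool([
  [0, 0, 0, 0.001, -0.005, -0.018, 0.03],
  [0, 0, 0, 0.003, -0.011, -0.035, 0.03],
  [0, 0, 0, 0.004, -0.017, -0.052, 0.03],
  [0, 0, 0, 0.005, -0.022, -0.07, 0.03],
  [0, 0, 0, 0.007, -0.028, -0.087, 0.03],
])

```text
time: 33.95
tool_pos: [0.5444, 0.3329, 0.108]
ee_rot: [0.393, 0.588, -0.393, 0.588]
force: [0.2, 0.4, -0.1]
width: 0.582
```

Call:
servo_tool([
  [0, 0, 0, 0.001, -0.006, -0.017, 0.03],
  [0, 0, 0, 0.002, -0.011, -0.035, 0.03],
  [0, 0, 0, 0.004, -0.017, -0.052, 0.03],
  [0, 0, 0, 0.005, -0.023, -0.069, 0.03],
  [0, 0, 0, 0.006, -0.028, -0.087, 0.03],
])

```text
time: 34.37
tool_pos: [0.4851, 0.4023, 0.1018]
ee_rot: [0.393, 0.588, -0.393, 0.588]
force: [0.1, -0.5, -0.0]
width: 0.581
```

Call:
servo_tool([
  [0, 0, 0, 0.013, 0, 0, 0.03],
  [0, 0, 0, 0.026, 0, 0, 0.03],
  [0, 0, 0, 0.039, 0, 0, 0.03],
  [0, 0, 0, 0.052, 0, 0, 0.03],
  [0, 0, 0, 0.065, 0, 0, 0.03],
])

```text
time: 34.78
tool_pos: [0.4863, 0.4006, 0.0349]
ee_rot: [0.393, 0.588, -0.394, 0.587]
force: [0.4, -0.7, -0.4]
width: 0.58
```

Call:
servo_tool([
  [0, 0, 0, 0.005, 0, 0, 0.03],
  [0, 0, 0, 0.01, 0, 0, 0.03],
  [0, 0, 0, 0.01, 0, 0, 0.03],
  [0, 0, 0, 0.01, 0, 0, 0.03],
  [0, 0, 0, 0.01, 0, 0, 0.03],
])

```text
time: 35.2
tool_pos: [0.4869, 0.4019, 0.0282]
ee_rot: [0.394, 0.588, -0.393, 0.588]
force: [0.1, -0.0, -0.7]
width: 0.582
```

Call:
servo_tool([
  [0, 0, 0, 0.003, 0, 0, 0.03],
  [0, 0, 0, 0.003, 0, 0, 0.085],
  [0, 0, 0, 0.003, 0, 0, 0.085],
  [0, 0, 0, 0.003, 0, 0, 0.085],
  [0, 0, 0, 0.003, 0, 0, 0.085],
])

```text
time: 35.62
tool_pos: [0.4864, 0.4018, 0.0246]
ee_rot: [0.393, 0.588, -0.393, 0.588]
force: [-0.5, 0.2, 0.4]
width: 0.998
```

Call:
servo_tool([
  [0, 0, 0, -0.025, 0, 0, 0.085],
  [0, 0, 0, -0.055, 0, 0, 0.085],
  [0, 0, 0, -0.09, 0, 0, 0.085],
  [0, 0, 0, -0.13, 0, 0, 0.085],
  [0, 0, 0, -0.17, 0, 0, 0.085],
])

```text
time: 36.03
tool_pos: [0.4859, 0.4014, 0.1956]
ee_rot: [0.393, 0.588, -0.393, 0.588]
force: [0.8, 0.3, 0.2]
width: 0.995
```

```bash
python3 - <<'E'
from tabs import *
plan(cur(),[(.60,.125,.25,4.05,.085,10)])
E
```

```text
[[0.032,0,0,-0.005,0.0,0.03,0.085],[0.064,0,0,-0.011,0.0,0.06,0.085],[0.096,0,0,-0.016,0.0,0.09,0.085],[0.129,0,0,-0.022,0.0,0.12,0.085],[0.161,0,0,-0.027,0.0,0.15,0.085]]
[[0.032,0,0,-0.006,0.005,0.029,0.085],[0.064,0,0,-0.011,0.009,0.059,0.085],[0.096,0,0,-0.017,0.014,0.088,0.085],[0.128,0,0,-0.022,0.019,0.118,0.085],[0.16,0,0,-0.027,0.024,0.147,0.085]]
end [0.6002 0.1252 0.2496] 4.07
```

Call:
servo_tool([
  [0.032, 0, 0, -0.005, 0, 0.03, 0.085],
  [0.064, 0, 0, -0.011, 0, 0.06, 0.085],
  [0.096, 0, 0, -0.016, 0, 0.09, 0.085],
  [0.129, 0, 0, -0.022, 0, 0.12, 0.085],
  [0.161, 0, 0, -0.027, 0, 0.15, 0.085],
])

```text
time: 36.45
tool_pos: [0.544, 0.2619, 0.222]
ee_rot: [0.44, 0.554, -0.439, 0.554]
force: [0.1, 1.1, 0.7]
width: 0.996
```

Call:
servo_tool([
  [0.032, 0, 0, -0.006, 0.005, 0.029, 0.085],
  [0.064, 0, 0, -0.011, 0.009, 0.059, 0.085],
  [0.096, 0, 0, -0.017, 0.014, 0.088, 0.085],
  [0.128, 0, 0, -0.022, 0.019, 0.118, 0.085],
  [0.16, 0, 0, -0.027, 0.024, 0.147, 0.085],
])

```text
time: 36.87
tool_pos: [0.6011, 0.124, 0.2489]
ee_rot: [0.483, 0.517, -0.482, 0.517]
force: [-0.1, -0.2, -1.3]
width: 0.997
```

Call:
servo_tool([
  [0, 0, 0, 0, 0, 0, 0.085],
  [0, 0, 0, 0, 0, 0, 0.085],
  [0, 0, 0, 0, 0, 0, 0.085],
  [0, 0, 0, 0, 0, 0, 0.085],
  [0, 0, 0, 0, 0, 0, 0.085],
])

```text
time: 37.28
tool_pos: [0.6002, 0.1267, 0.2481]
ee_rot: [0.481, 0.518, -0.481, 0.518]
force: [-0.7, -0.1, 0.4]
width: 0.996
```

```bash
python3 - <<'E'
from tabs import *
print(np.round(cur(),4))
def bx(X): d=X[:2]-q[:2];return np.round([c*d[0]+s*d[1],-s*d[0]+c*d[1]],4)
P=bot.camera_params('wrist');w=shot('wrist')
L=bot.mark_of('wrist','seam0')
for d in L: print(np.round(d['location'],1),round(d['conf'],2),at('wrist',d['location'],.02,P).round(4))
t=shot('top')
for d in bot.mark_of('top','cork')+bot.mark_of('top','tile'): print(np.round(d['location']),round(d['conf'],2),at('top',d['location'],.008).round(3))
m=bot.silhouettes('top','tile')[0];print(at('top',m['location'],.008).round(3))
a=cv2.resize(t[170:240,120:210],None,fx=4,fy=4)
cv2.imwrite('pics/m9.png',np.vstack([np.hstack([w[:300],np.zeros((300,80,3),np.uint8)])[:, :560],np.pad(a,((0,0),(0,200),(0,0)))])[:,:,::-1])
# earlier view
P8=dict(P); 
E
```

```text
[0.6002 0.1267 0.2481 4.1781 0.085 ]
[306.6  82.6] 0.95 [0.6221 0.2163 0.02  ]
[314.4 145.1] 0.89 [0.636  0.1557 0.02  ]
[282.3  54.5] 0.75 [0.5963 0.2405 0.02  ]
[295.3 172.1] 0.73 [0.6188 0.1258 0.02  ]
[314.8 112.5] 0.64 [0.6331 0.1883 0.02  ]
[279.8 193.8] 0.61 [0.6042 0.1009 0.02  ]
[151. 256.] 0.96 [0.316 0.431 0.008]
[191. 278.] 0.77 [0.245 0.302 0.008]
[271. 241.] 0.66 [0.362 0.044 0.008]
[159. 205.] 0.64 [0.484 0.409 0.008]
[226. 155.] 0.28 [0.647 0.192 0.008]
[159. 205.] 0.67 [0.482 0.41  0.008]
[0.468 0.4   0.008]
```

View pics/m9.png

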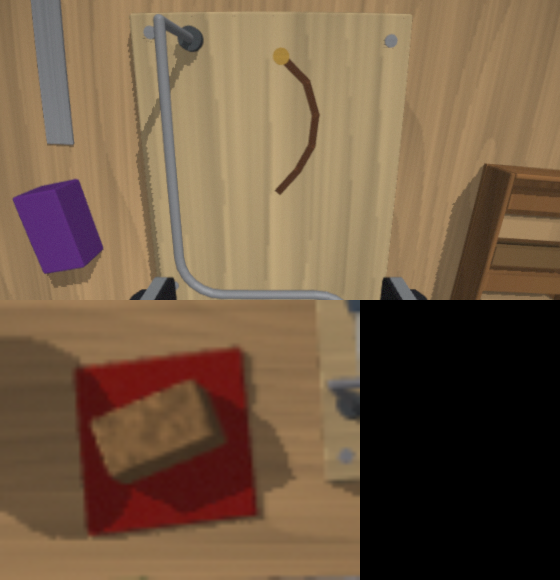

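```bash
python3 - <<'E'
from tabs import *
from scipy.optimize import least_squares
P=bot.camera_params('wrist')
w=cv2.imread('pics/m9.png')[:300]
v=cv2.cvtColor(w,cv2.COLOR_BGR2HSV)
m=(v[:,:,2]<125).astype(np.uint8); m[:,:265]=0;m[:,330:]=0;m[:50]=0;m[205:]=0
n,l,sx,ce=cv2.connectedComponentsWithStats(m); i=1+np.argmax(sx[1:,4]); print(sx[i])
ys,xs=np.where(l==i)
pts=np.array([at('wrist',(x,y),.02,P)[:2] for x,y in zip(xs,ys)])
g=cv2.inRange(v,(18,140,140),(30,255,255));g[:48]=0;g[66:]=0;g[:,:272]=0;g[:,292:]=0
yy,xx=np.where(g>0);dot=at('wrist',(xx.mean(),yy.mean()),.02,P)[:2];print('dot',xx.mean(),yy.mean(),len(xx),dot)
V=np.array([dot,(.6221,.2163),(.6331,.1883),(.636,.1557),(.6188,.1258),(.6042,.1009)])
def dist(V):
    D=[]
    for a,b_ in zip(V[:-1],V[1:]):
        t=np.clip(((pts-a)@(b_-a))/((b_-a)@(b_-a)),0,1)[:,None]; D.append(np.linalg.norm(pts-a-t*(b_-a),axis=1))
    return np.min(D,0)
def f(x):
    W=V.copy();W[1:]=x.reshape(-1,2);L=np.linalg.norm(np.diff(W,axis=0),axis=1)
    return np.r_[dist(W)*1000/3,(L-L.mean())*1000*2]
r=least_squares(f,V[1:].ravel());W=V.copy();W[1:]=r.x.reshape(-1,2)
print(W.round(4).tolist(),np.linalg.norm(np.diff(W,axis=0),axis=1).round(4),'maxd',dist(W).max())
np.save('seam.npy',W)
d=W-q[:2];print('bed',np.c_[c*d[:,0]+s*d[:,1],-s*d[:,0]+c*d[:,1]].round(4).tolist())
E
```

```text
[ 275   59   45  135 1179]
dot 280.73267326732673 55.82178217821782 202 [0.5954122  0.23831866]
[[0.5954, 0.2383], [0.6211, 0.2172], [0.634, 0.1867], [0.6333, 0.1537], [0.6191, 0.124], [0.5985, 0.0982]] [0.0332 0.0331 0.033  0.0329 0.0331] maxd 0.004298721914659911
bed [[0.009, 0.197], [0.0332, 0.1741], [0.0439, 0.1428], [0.041, 0.1099], [0.0247, 0.0813], [0.0023, 0.0569]]
```

```bash
python3 - <<'E'
from tabs import *
plan((.6002,.1252,.2496,4.07,.085),[(.48,-.398,.285,-40,.085,15)])
E
```

```text
[[0.051,0,0,-0.002,-0.01,0.034,0.085],[0.103,0,0,-0.005,-0.021,0.068,0.085],[0.154,0,0,-0.007,-0.031,0.103,0.085],[0.205,0,0,-0.009,-0.042,0.137,0.085],[0.256,0,0,-0.012,-0.052,0.171,0.085]]
[[0.052,0,0,-0.002,-0.002,0.036,0.085],[0.103,0,0,-0.005,-0.003,0.072,0.085],[0.154,0,0,-0.007,-0.005,0.107,0.085],[0.205,0,0,-0.009,-0.006,0.143,0.085],[0.257,0,0,-0.012,-0.008,0.179,0.085]]
[[0.051,0,0,-0.002,0.008,0.035,0.085],[0.102,0,0,-0.004,0.016,0.07,0.085],[0.154,0,0,-0.007,0.023,0.105,0.085],[0.205,0,0,-0.009,0.031,0.14,0.085],[0.256,0,0,-0.011,0.039,0.175,0.085]]
end [ 0.4801 -0.3984  0.2846] -39.99
```

Call:
servo_tool([
  [0.051, 0, 0, -0.002, -0.01, 0.034, 0.085],
  [0.103, 0, 0, -0.005, -0.021, 0.068, 0.085],
  [0.154, 0, 0, -0.007, -0.031, 0.103, 0.085],
  [0.205, 0, 0, -0.009, -0.042, 0.137, 0.085],
  [0.256, 0, 0, -0.012, -0.052, 0.171, 0.085],
])

```text
time: 38.0
tool_pos: [0.5602, -0.0501, 0.2603]
ee_rot: [-0.544, -0.451, 0.545, -0.451]
force: [0.3, -0.1, -0.2]
width: 0.996
```

Call:
servo_tool([
  [0.052, 0, 0, -0.002, -0.002, 0.036, 0.085],
  [0.103, 0, 0, -0.005, -0.003, 0.072, 0.085],
  [0.154, 0, 0, -0.007, -0.005, 0.107, 0.085],
  [0.205, 0, 0, -0.009, -0.006, 0.143, 0.085],
  [0.257, 0, 0, -0.012, -0.008, 0.179, 0.085],
])

```text
time: 38.42
tool_pos: [0.5195, -0.2248, 0.2724]
ee_rot: [0.598, 0.378, -0.598, 0.378]
force: [0.0, -0.6, -0.1]
width: 0.992
```

Call:
servo_tool([
  [0.051, 0, 0, -0.002, 0.008, 0.035, 0.085],
  [0.102, 0, 0, -0.004, 0.016, 0.07, 0.085],
  [0.154, 0, 0, -0.007, 0.023, 0.105, 0.085],
  [0.205, 0, 0, -0.009, 0.031, 0.14, 0.085],
  [0.256, 0, 0, -0.011, 0.039, 0.175, 0.085],
])

```text
time: 38.83
tool_pos: [0.4798, -0.3998, 0.2836]
ee_rot: [0.641, 0.298, -0.641, 0.298]
force: [0.9, 0.2, 0.7]
width: 0.999
```

Call:
servo_tool([
  [0, 0, 0, 0, 0, 0, 0.06],
  [0, 0, 0, 0, 0, 0, 0.06],
  [0, 0, 0, 0, 0, 0, 0.06],
  [0, 0, 0, 0, 0, 0, 0.06],
  [0, 0, 0, 0, 0, 0, 0.06],
])

```text
time: 39.25
tool_pos: [0.4811, -0.3969, 0.2837]
ee_rot: [0.641, 0.299, -0.64, 0.3]
force: [-0.3, -0.2, 0.1]
width: 0.702
```

```bash
python3 - <<'E'
from tabs import *
print(np.round(cur(),4))
P=bot.camera_params('wrist');w=shot('wrist');save(w,'w10.png')
for n,z in(('stylus',.015),('stand_hole0',.065)):
  for d in bot.mark_of('wrist',n): print(n,np.round(d['location']),round(d['conf'],2),at('wrist',d['location'],z,P).round(4))
v=cv2.cvtColor(w,cv2.COLOR_RGB2HSV); m=cv2.inRange(v,(100,120,60),(125,255,255)); n,l,sx,ce=cv2.connectedComponentsWithStats(m)
for i in range(1,n):
  if sx[i,4]>100: print(sx[i],ce[i])
E
```

```text
[  0.4811  -0.3969   0.2837 -39.8721   0.085 ]
stylus [279. 164.] 0.65 [ 0.4825 -0.3991  0.015 ]
stand_hole0 [277. 178.] 0.65 [ 0.4776 -0.4015  0.065 ]
[ 260  167   29   47 1011] [273.75272008 190.96241345]
```

View pics/w10.png

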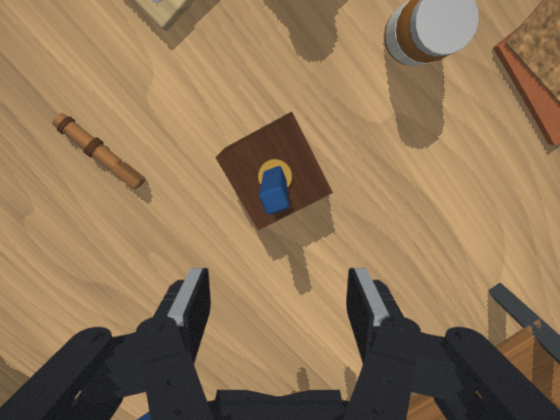

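```bash
python3 - <<'E'
from tabs import *
P=bot.camera_params('wrist')
w=cv2.imread('pics/w10.png')
cr=w[105:240,205:345]
v=cv2.cvtColor(w,cv2.COLOR_BGR2HSV); V=v[:,:,2]
m=cv2.inRange(v,(100,120,60),(125,255,255)); print(np.percentile(V[m>0],[5,25,50,75,95]))
for thr in (95,110,125):
    t=((m>0)&(V>thr)).astype(np.uint8); n,l,sx,ce=cv2.connectedComponentsWithStats(t); i=1+np.argmax(sx[1:,4])
    p=np.argwhere(l==i)[:,::-1]; X=np.array([at('wrist',a,.157,P)[:2] for a in p]);r=cv2.minAreaRect((X*1000).astype(np.float32)); print(thr,sx[i],np.round(r[0],1),np.round(r[1],1),r[2],X.mean(0).round(4))
h=np.array([at('wrist',a,.065,P)[:2] for a in [(217,157),(292,113),(331,190),(260,229)]]);print(h.round(3).tolist(),h.mean(0),np.linalg.norm(np.diff(np.r_[h,h[:1]],axis=0),axis=1))
g=cv2.inRange(v,(18,120,120),(30,255,255));g[:150]=0;g[200:]=0;g[:,:250]=0;g[:,300:]=0;yy,xx=np.where(g>0);e=cv2.minEnclosingCircle(np.c_[xx,yy].astype(np.float32));print('flange',e,at('wrist',e[0],.071,P))
cv2.imwrite('pics/w10c.png',cv2.resize(cr,None,fx=4,fy=4,interpolation=cv2.INTER_CUBIC))
E
```

```text
[ 79.   108.   114.   123.   128.95]
95 [260 167  28  47 888] [ 481.8 -390.2] [35.3 20. ] 61.62957000732422 [ 0.4821 -0.3911]
110 [260 167  27  46 740] [ 481.5 -389.8] [34.2 18.9] 62.76969528198242 [ 0.4814 -0.3917]
125 [261 187  19  11  81] [ 480.5 -390.2] [ 4.  15.5] 71.30597686767578 [ 0.4804 -0.3899]
[[0.445, -0.346], [0.531, -0.361], [0.513, -0.448], [0.427, -0.433]] [ 0.47868152 -0.39699363] [0.08743041 0.08872488 0.08688883 0.08941387]
flange ((274.6188659667969, 175.5772705078125), 16.967777252197266) [ 0.47807404 -0.39719131  0.071     ]
```

View pics/w10c.png

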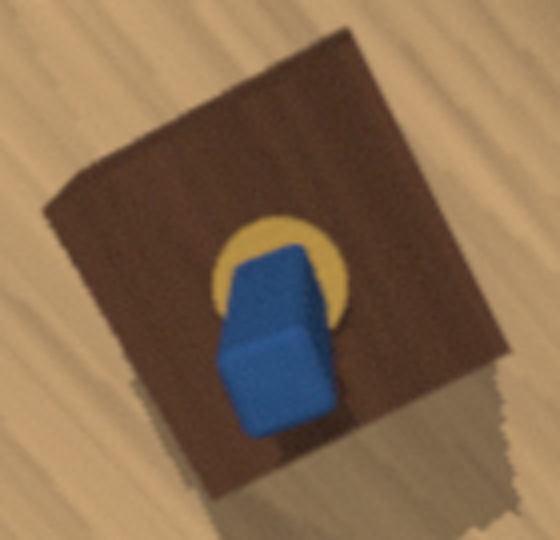

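```bash
python3 - <<'E'
from tabs import *
P=bot.camera_params('wrist')
X=np.array([at('wrist',a,.157,P)[:2] for a in [(260,193.75),(280.75,186.25),(288.75,206.25),(269.5,213.75)]]);d=np.diff(np.r_[X,X[:1]],axis=0)
print(X.mean(0).round(4),np.linalg.norm(d,axis=1).round(4),np.degrees(np.arctan2(d[:,1],d[:,0])).round(1))
for z in(.115,.118): plan((.4801,-.3984,.2846,-39.99,.06),[(.4782,-.3973,.2,-19,.06,6),(.4782,-.3973,z,-19,.06,9)])
E
```

```text
[ 0.4787 -0.3977] [0.0173 0.0175 0.0165 0.0181] [ -19.5 -108.6  162.4   73.9]
[[-0.061,0,0,0.014,0.0,0.0,0.06],[-0.122,0,0,0.028,-0.001,0.0,0.06],[-0.183,0,0,0.042,-0.001,0.0,0.06],[-0.244,0,0,0.056,-0.001,0.0,0.06],[-0.305,0,0,0.07,-0.002,0.0,0.06]]
[[-0.061,0,0,0.015,0.0,0.0,0.06],[-0.061,0,0,0.024,0.0,0.0,0.06],[-0.061,0,0,0.033,0.0,0.0,0.06],[-0.061,0,0,0.043,0.0,0.0,0.06],[-0.061,0,0,0.052,0.0,0.0,0.06]]
[[0.0,0,0,0.01,0.0,0.0,0.06],[0.0,0,0,0.019,0.0,0.0,0.06],[0.0,0,0,0.029,0.0,0.0,0.06],[0.0,0,0,0.038,0.0,0.0,0.06],[0.0,0,0,0.048,0.0,0.0,0.06]]
end [ 0.4786 -0.3971  0.1146] -19.02
[[-0.061,0,0,0.014,0.0,0.0,0.06],[-0.122,0,0,0.028,-0.001,0.0,0.06],[-0.183,0,0,0.042,-0.001,0.0,0.06],[-0.244,0,0,0.056,-0.001,0.0,0.06],[-0.305,0,0,0.07,-0.002,0.0,0.06]]
[[-0.061,0,0,0.015,0.0,0.0,0.06],[-0.061,0,0,0.024,0.0,0.0,0.06],[-0.061,0,0,0.033,0.0,0.0,0.06],[-0.061,0,0,0.042,0.0,0.0,0.06],[-0.061,0,0,0.051,0.0,0.0,0.06]]
[[0.0,0,0,0.009,0.0,0.0,0.06],[0.0,0,0,0.018,0.0,0.0,0.06],[0.0,0,0,0.027,0.0,0.0,0.06],[0.0,0,0,0.036,0.0,0.0,0.06],[0.0,0,0,0.046,0.0,0.0,0.06]]
end [ 0.4786 -0.3971  0.1176] -19.02
```

Call:
servo_tool([
  [-0.061, 0, 0, 0.014, 0, 0, 0.06],
  [-0.122, 0, 0, 0.028, -0.001, 0, 0.06],
  [-0.183, 0, 0, 0.042, -0.001, 0, 0.06],
  [-0.244, 0, 0, 0.056, -0.001, 0, 0.06],
  [-0.305, 0, 0, 0.07, -0.002, 0, 0.06],
], force=40)

```text
time: 39.82
tool_pos: [0.4793, -0.3963, 0.2128]
ee_rot: [0.587, 0.394, -0.587, 0.394]
force: [-0.8, -0.8, 0.6]
width: 0.706
```

Call:
servo_tool([
  [-0.061, 0, 0, 0.015, 0, 0, 0.06],
  [-0.061, 0, 0, 0.024, 0, 0, 0.06],
  [-0.061, 0, 0, 0.033, 0, 0, 0.06],
  [-0.061, 0, 0, 0.043, 0, 0, 0.06],
  [-0.061, 0, 0, 0.052, 0, 0, 0.06],
])

```text
time: 40.23
tool_pos: [0.4792, -0.3968, 0.1609]
ee_rot: [0.576, 0.41, -0.576, 0.41]
force: [-0.3, 0.6, 0.6]
width: 0.704
```

Call:
servo_tool([
  [0, 0, 0, 0.012, 0, 0, 0.06],
  [0, 0, 0, 0.024, 0, 0, 0.06],
  [0, 0, 0, 0.036, 0, 0, 0.06],
  [0, 0, 0, 0.047, 0, 0, 0.06],
  [0, 0, 0, 0.058, 0, 0, 0.06],
])

```text
time: 40.65
tool_pos: [0.4788, -0.3967, 0.1018]
ee_rot: [-0.576, -0.411, 0.576, -0.41]
force: [0.0, 0.7, -1.0]
width: 0.698
```

Call:
servo_tool([
  [0, 0, 0, 0, 0, 0, 0.04],
  [0, 0, 0, 0, 0, 0, 0.03],
  [0, 0, 0, 0, 0, 0, 0.025],
  [0, 0, 0, 0, 0, 0, 0.015],
  [0, 0, 0, 0, 0, 0, 0.015],
])

```text
time: 41.07
tool_pos: [0.4793, -0.3971, 0.1042]
ee_rot: [0.576, 0.41, -0.576, 0.411]
force: [0.5, 0.1, -1.2]
width: 0.23
```

Call:
servo_tool([
  [0, 0, 0, 0, 0, 0, 0.015],
  [0, 0, 0, 0, 0, 0, 0.015],
  [0, 0, 0, 0, 0, 0, 0.015],
  [0, 0, 0, 0, 0, 0, 0.015],
  [0, 0, 0, 0, 0, 0, 0.015],
])

```text
time: 41.48
tool_pos: [0.4792, -0.397, 0.1039]
ee_rot: [0.576, 0.41, -0.576, 0.411]
force: [-0.2, 0.3, 2.3]
width: 0.229
```

Call:
servo_tool([
  [0, 0, 0, -0.005, 0, 0, 0.015],
  [0, 0, 0, -0.01, 0, 0, 0.015],
  [0, 0, 0, -0.02, 0, 0, 0.015],
  [0, 0, 0, -0.03, 0, 0, 0.015],
  [0, 0, 0, -0.03, 0, 0, 0.015],
])

```text
time: 41.9
tool_pos: [0.4799, -0.3977, 0.1369]
ee_rot: [0.576, 0.409, -0.575, 0.412]
force: [1.6, -1.2, -0.5]
width: 0.23
```

```bash
python3 - <<'E'
from tabs import *
print(np.round(cur(),4))
W=np.load('seam.npy')
plan((.4786,-.3971,.1346,-19.02,.015),[(.4786,-.3971,.26,-19,.015,10),(W[0,0]+.0007,W[0,1]+.0005,.26,4,.015,20),(W[0,0]+.0007,W[0,1]+.0005,.13,4,.015,10)])
E
```

```text
[  0.4799  -0.3977   0.1369 -19.0235   0.085 ]
[[0.0,0,0,-0.013,0.0,0.0,0.015],[0.0,0,0,-0.025,0.0,0.0,0.015],[0.0,0,0,-0.038,0.0,0.0,0.015],[0.0,0,0,-0.05,0.0,0.0,0.015],[0.0,0,0,-0.063,0.0,0.0,0.015]]
[[0.0,0,0,-0.012,0.0,0.0,0.015],[0.0,0,0,-0.025,0.0,0.0,0.015],[0.0,0,0,-0.037,0.0,0.0,0.015],[0.0,0,0,-0.05,0.0,0.0,0.015],[0.0,0,0,-0.062,0.0,0.0,0.015]]
[[-0.02,0,0,0.0,-0.005,-0.032,0.015],[-0.04,0,0,0.0,-0.01,-0.064,0.015],[-0.061,0,0,0.0,-0.014,-0.096,0.015],[-0.081,0,0,0.0,-0.019,-0.128,0.015],[-0.101,0,0,0.0,-0.024,-0.16,0.015]]
[[-0.02,0,0,0.0,-0.002,-0.032,0.015],[-0.04,0,0,0.0,-0.003,-0.064,0.015],[-0.06,0,0,0.0,-0.005,-0.097,0.015],[-0.08,0,0,0.0,-0.006,-0.129,0.015],[-0.1,0,0,0.0,-0.008,-0.161,0.015]]
[[-0.02,0,0,0.0,0.002,-0.033,0.015],[-0.04,0,0,0.0,0.004,-0.065,0.015],[-0.06,0,0,0.0,0.005,-0.097,0.015],[-0.08,0,0,0.0,0.007,-0.13,0.015],[-0.1,0,0,0.0,0.009,-0.162,0.015]]
[[-0.02,0,0,0.0,0.004,-0.032,0.015],[-0.041,0,0,0.0,0.009,-0.064,0.015],[-0.061,0,0,0.0,0.014,-0.096,0.015],[-0.081,0,0,0.0,0.019,-0.128,0.015],[-0.101,0,0,0.0,0.024,-0.16,0.015]]
[[0.0,0,0,0.013,0.0,0.0,0.015],[0.0,0,0,0.026,0.0,0.0,0.015],[0.0,0,0,0.039,0.0,0.0,0.015],[0.0,0,0,0.052,0.0,0.0,0.015],[0.0,0,0,0.065,0.0,0.0,0.015]]
[[0.0,0,0,0.013,0.0,0.0,0.015],[0.0,0,0,0.026,0.0,0.0,0.015],[0.0,0,0,0.039,0.0,0.0,0.015],[0.0,0,0,0.052,0.0,0.0,0.015],[0.0,0,0,0.065,0.0,0.0,0.015]]
end [0.5961 0.2392 0.1296] 4.01
```

Call:
servo_tool([
  [0, 0, 0, -0.013, 0, 0, 0.015],
  [0, 0, 0, -0.025, 0, 0, 0.015],
  [0, 0, 0, -0.038, 0, 0, 0.015],
  [0, 0, 0, -0.05, 0, 0, 0.015],
  [0, 0, 0, -0.063, 0, 0, 0.015],
])

```text
time: 42.32
tool_pos: [0.4791, -0.3969, 0.198]
ee_rot: [0.576, 0.41, -0.576, 0.411]
force: [0.2, 0.4, -0.4]
width: 0.234
```

Call:
servo_tool([
  [0, 0, 0, -0.012, 0, 0, 0.015],
  [0, 0, 0, -0.025, 0, 0, 0.015],
  [0, 0, 0, -0.037, 0, 0, 0.015],
  [0, 0, 0, -0.05, 0, 0, 0.015],
  [0, 0, 0, -0.062, 0, 0, 0.015],
])

```text
time: 42.73
tool_pos: [0.479, -0.3969, 0.2598]
ee_rot: [0.576, 0.41, -0.576, 0.411]
force: [-0.1, -0.1, -0.4]
width: 0.233
```

Call:
servo_tool([
  [-0.02, 0, 0, 0, -0.005, -0.032, 0.015],
  [-0.04, 0, 0, 0, -0.01, -0.064, 0.015],
  [-0.061, 0, 0, 0, -0.014, -0.096, 0.015],
  [-0.081, 0, 0, 0, -0.019, -0.128, 0.015],
  [-0.101, 0, 0, 0, -0.024, -0.16, 0.015],
])

```text
time: 43.15
tool_pos: [0.5085, -0.2364, 0.2591]
ee_rot: [0.554, 0.439, -0.554, 0.439]
force: [0.0, -0.6, -1.0]
width: 0.231
```

Call:
servo_tool([
  [-0.02, 0, 0, 0, -0.002, -0.032, 0.015],
  [-0.04, 0, 0, 0, -0.003, -0.064, 0.015],
  [-0.06, 0, 0, 0, -0.005, -0.097, 0.015],
  [-0.08, 0, 0, 0, -0.006, -0.129, 0.015],
  [-0.1, 0, 0, 0, -0.008, -0.161, 0.015],
])

```text
time: 43.57
tool_pos: [0.5376, -0.0776, 0.2592]
ee_rot: [0.532, 0.466, -0.531, 0.467]
force: [0.8, -0.1, -1.3]
width: 0.23
```

Call:
servo_tool([
  [-0.02, 0, 0, 0, 0.002, -0.033, 0.015],
  [-0.04, 0, 0, 0, 0.004, -0.065, 0.015],
  [-0.06, 0, 0, 0, 0.005, -0.097, 0.015],
  [-0.08, 0, 0, 0, 0.007, -0.13, 0.015],
  [-0.1, 0, 0, 0, 0.009, -0.162, 0.015],
])

```text
time: 43.98
tool_pos: [0.5677, 0.0819, 0.2592]
ee_rot: [0.508, 0.492, -0.507, 0.493]
force: [1.1, -0.0, -0.9]
width: 0.222
```

Call:
servo_tool([
  [-0.02, 0, 0, 0, 0.004, -0.032, 0.015],
  [-0.041, 0, 0, 0, 0.009, -0.064, 0.015],
  [-0.061, 0, 0, 0, 0.014, -0.096, 0.015],
  [-0.081, 0, 0, 0, 0.019, -0.128, 0.015],
  [-0.101, 0, 0, 0, 0.024, -0.16, 0.015],
])

```text
time: 44.4
tool_pos: [0.5966, 0.2411, 0.259]
ee_rot: [0.482, 0.517, -0.482, 0.518]
force: [0.4, 0.3, -0.9]
width: 0.232
```

Call:
servo_tool([
  [0, 0, 0, 0.013, 0, 0, 0.015],
  [0, 0, 0, 0.026, 0, 0, 0.015],
  [0, 0, 0, 0.039, 0, 0, 0.015],
  [0, 0, 0, 0.052, 0, 0, 0.015],
  [0, 0, 0, 0.065, 0, 0, 0.015],
])

```text
time: 44.82
tool_pos: [0.5966, 0.2396, 0.1932]
ee_rot: [0.482, 0.517, -0.482, 0.517]
force: [0.2, -0.2, -0.9]
width: 0.227
```

Call:
servo_tool([
  [0, 0, 0, 0.013, 0, 0, 0.015],
  [0, 0, 0, 0.026, 0, 0, 0.015],
  [0, 0, 0, 0.039, 0, 0, 0.015],
  [0, 0, 0, 0.052, 0, 0, 0.015],
  [0, 0, 0, 0.06, 0, 0, 0.015],
])

```text
time: 45.23
tool_pos: [0.596, 0.2391, 0.1309]
ee_rot: [0.482, 0.518, -0.483, 0.517]
force: [-0.3, -0.1, -0.9]
width: 0.226
```

Call:
servo_tool([
  [0, 0, 0, 0, 0, 0, 0.015],
  [0, 0, 0, 0, 0, 0, 0.015],
  [0, 0, 0, 0, 0, 0, 0.015],
  [0, 0, 0, 0, 0, 0, 0.015],
  [0, 0, 0, 0, 0, 0, 0.015],
])

```text
time: 45.65
tool_pos: [0.597, 0.2396, 0.1345]
ee_rot: [0.483, 0.517, -0.482, 0.518]
force: [-0.1, 0.2, -1.2]
width: 0.229
```

```bash
python3 - <<'E'
from tabs import *
print(np.round(cur(),4),st()['force'].round(2) if hasattr(st()['force'],'round') else st()['force'])
print(np.load('seam.npy')[0])
w=shot('wrist');save(w,'w11.png')
t=shot('top');
for d in bot.mark_of('top','tile')[:1]+bot.mark_of('top','cork'): print(np.round(d['location']),round(d['conf'],2))
E
```

```text
[0.597  0.2396 0.1345 4.0131 0.085 ] [-0.11  0.16 -1.24]
[0.5954122  0.23831866]
[162. 202.] 0.94
[159. 202.] 0.91
[193. 279.] 0.9
[269. 242.] 0.79
[154. 254.] 0.76
[218. 165.] 0.58
```

View pics/w11.png

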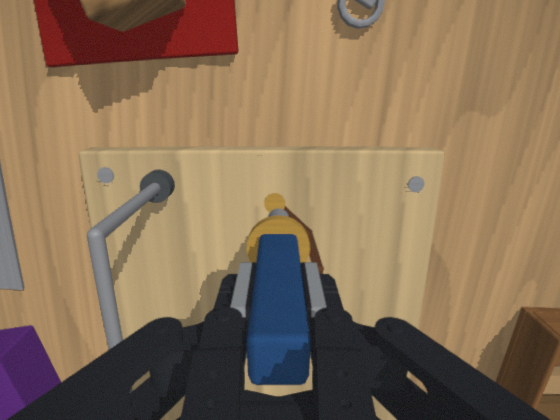

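Call:
servo_tool([
  [0, 0, 0, 0.005, 0, 0, 0.015],
  [0, 0, 0, 0.01, 0, 0, 0.015],
  [0, 0, 0, 0.015, 0, 0, 0.015],
  [0, 0, 0, 0.02, 0, 0, 0.015],
  [0, 0, 0, 0.023, 0, 0, 0.015],
])

```text
time: 46.27
tool_pos: [0.5961, 0.2393, 0.1088]
ee_rot: [0.482, 0.517, -0.483, 0.517]
force: [-0.3, 0.2, 8.5]
width: 0.228
```

Call:
servo_tool([
  [0, 0, 0, 0.001, 0, 0, 0.015],
  [0, 0, 0, 0.001, 0, 0, 0.015],
  [0, 0, 0, 0.002, 0, 0, 0.015],
  [0, 0, 0, 0.002, 0, 0, 0.015],
  [0, 0, 0, 0.002, 0, 0, 0.015],
])

```text
time: 46.68
tool_pos: [0.5967, 0.2395, 0.1088]
ee_rot: [0.482, 0.517, -0.482, 0.517]
force: [-0.4, -0.7, 2.7]
width: 0.226
```

Call:
servo_tool([
  [0, 0, 0, 0.001, 0, 0, 0.015],
  [0, 0, 0, 0.001, 0, 0, 0.015],
  [0, 0, 0, 0.001, 0, 0, 0.015],
  [0, 0, 0, 0.001, 0, 0, 0.015],
  [0, 0, 0, 0.001, 0, 0, 0.015],
])

```text
time: 47.1
tool_pos: [0.5968, 0.2395, 0.1088]
ee_rot: [0.483, 0.517, -0.482, 0.517]
force: [-1.7, -0.4, 7.0]
width: 0.227
```

```bash
python3 - <<'E'
from tabs import *
x=cur();print(np.round(x,4),np.round(st()['force'],2))
W=np.load('seam.npy'); z=x[2]
off=np.array([.0007,.0005])
plan((W[0,0]+.0014,W[0,1]+.0012,z,4.01,.015),[(*(W[0]+off),z,4.01,.015,2)]+[(*(p+off),z,4.01,.015,16) for p in W[1:]]+[(*(W[5]+off),z,4.01,.015,3)])
E
```

```text
[0.5968 0.2395 0.1088 4.012  0.085 ] [-1.7  -0.43  7.  ]
[[0.0,0,0,0.0,0.0,0.0,0.015],[0.0,0,0,0.0,-0.001,0.001,0.015],[0.0,0,0,0.0,0.001,0.002,0.015],[0.0,0,0,0.0,0.002,0.004,0.015],[0.0,0,0,0.0,0.004,0.005,0.015]]
[[0.0,0,0,0.0,0.001,0.001,0.015],[0.0,0,0,0.0,0.003,0.003,0.015],[0.0,0,0,0.0,0.004,0.004,0.015],[0.0,0,0,0.0,0.006,0.006,0.015],[0.0,0,0,0.0,0.007,0.007,0.015]]
[[0.0,0,0,0.0,0.002,0.001,0.015],[0.0,0,0,0.0,0.003,0.003,0.015],[0.0,0,0,0.0,0.005,0.004,0.015],[0.0,0,0,0.0,0.006,0.006,0.015],[0.0,0,0,0.0,0.008,0.007,0.015]]
[[0.0,0,0,0.0,0.001,0.002,0.015],[0.0,0,0,0.0,0.003,0.003,0.015],[0.0,0,0,0.0,0.004,0.004,0.015],[0.0,0,0,0.0,0.005,0.006,0.015],[0.0,0,0,0.0,0.006,0.008,0.015]]
[[0.0,0,0,0.0,0.0,0.002,0.015],[0.0,0,0,0.0,0.001,0.004,0.015],[0.0,0,0,0.0,0.002,0.006,0.015],[0.0,0,0,0.0,0.002,0.008,0.015],[0.0,0,0,0.0,0.003,0.01,0.015]]
[[0.0,0,0,0.0,0.001,0.002,0.015],[0.0,0,0,0.0,0.001,0.004,0.015],[0.0,0,0,0.0,0.002,0.006,0.015],[0.0,0,0,0.0,0.003,0.008,0.015],[0.0,0,0,0.0,0.003,0.01,0.015]]
[[0.0,0,0,0.0,0.001,0.002,0.015],[0.0,0,0,0.0,0.002,0.004,0.015],[0.0,0,0,0.0,
[... 1061 characters left out ...]

[[0.0,0,0,0.0,-0.001,0.001,0.015],[0.0,0,0,0.0,-0.002,0.003,0.015],[0.0,0,0,0.0,-0.004,0.004,0.015],[0.0,0,0,0.0,-0.005,0.006,0.015],[0.0,0,0,0.0,-0.007,0.007,0.015]]
[[0.0,0,0,0.0,-0.001,0.002,0.015],[0.0,0,0,0.0,-0.002,0.003,0.015],[0.0,0,0,0.0,-0.004,0.005,0.015],[0.0,0,0,0.0,-0.005,0.007,0.015],[0.0,0,0,0.0,-0.007,0.008,0.015]]
[[0.0,0,0,0.0,-0.001,0.002,0.015],[0.0,0,0,0.0,-0.002,0.003,0.015],[0.0,0,0,0.0,-0.004,0.005,0.015],[0.0,0,0,0.0,-0.005,0.006,0.015],[0.0,0,0,0.0,-0.007,0.008,0.015]]
[[0.0,0,0,0.0,-0.001,0.001,0.015],[0.0,0,0,0.0,-0.002,0.003,0.015],[0.0,0,0,0.0,-0.002,0.003,0.015],[0.0,0,0,0.0,-0.002,0.003,0.015],[0.0,0,0,0.0,-0.002,0.003,0.015]]
end [0.5997 0.0984 0.1088] 4.01
```

Call:
servo_tool([
  [0, 0, 0, -0.001, 0, 0, 0.015],
  [0, 0, 0, -0.001, -0.001, 0.001, 0.015],
  [0, 0, 0, -0.001, 0.001, 0.002, 0.015],
  [0, 0, 0, -0.001, 0.002, 0.004, 0.015],
  [0, 0, 0, -0.001, 0.004, 0.005, 0.015],
])

```text
time: 47.52
tool_pos: [0.6008, 0.2349, 0.1087]
ee_rot: [0.482, 0.518, -0.482, 0.517]
force: [-2.6, 1.2, 5.5]
width: 0.228
```

Call:
servo_tool([
  [0, 0, 0, 0, 0.001, 0.001, 0.015],
  [0, 0, 0, 0, 0.003, 0.003, 0.015],
  [0, 0, 0, 0, 0.004, 0.004, 0.015],
  [0, 0, 0, 0, 0.006, 0.006, 0.015],
  [0, 0, 0, 0, 0.007, 0.007, 0.015],
])

```text
time: 47.93
tool_pos: [0.6085, 0.2284, 0.1088]
ee_rot: [0.482, 0.517, -0.482, 0.517]
force: [-2.4, 2.9, 5.4]
width: 0.226
```

Call:
servo_tool([
  [0, 0, 0, 0, 0.002, 0.001, 0.015],
  [0, 0, 0, 0, 0.003, 0.003, 0.015],
  [0, 0, 0, 0, 0.005, 0.004, 0.015],
  [0, 0, 0, 0, 0.006, 0.006, 0.015],
  [0, 0, 0, 0, 0.008, 0.007, 0.015],
])

```text
time: 48.35
tool_pos: [0.6168, 0.2219, 0.1088]
ee_rot: [0.482, 0.517, -0.482, 0.517]
force: [-2.4, 1.1, 6.0]
width: 0.23
```

Call:
servo_tool([
  [0, 0, 0, 0, 0.001, 0.002, 0.015],
  [0, 0, 0, 0, 0.003, 0.003, 0.015],
  [0, 0, 0, 0, 0.004, 0.004, 0.015],
  [0, 0, 0, 0, 0.005, 0.006, 0.015],
  [0, 0, 0, 0, 0.006, 0.008, 0.015],
])

```text
time: 48.77
tool_pos: [0.6236, 0.2147, 0.1088]
ee_rot: [0.483, 0.517, -0.482, 0.517]
force: [-1.9, 3.0, 4.9]
width: 0.226
```

```bash
python3 - <<'E'
from tabs import *
x=cur();print(np.round(x,4),np.round(st()['force'],2)); print(np.load('seam.npy')[1])
E
```

```text
[0.6236 0.2147 0.1088 4.0345 0.085 ] [-1.88  2.97  4.89]
[0.62112366 0.2172378 ]
```

Good tracking and light force (about 5 N). Continue along the seam.

Call:
servo_tool([
  [0, 0, 0, 0, 0, 0.002, 0.015],
  [0, 0, 0, 0, 0.001, 0.004, 0.015],
  [0, 0, 0, 0, 0.002, 0.006, 0.015],
  [0, 0, 0, 0, 0.002, 0.008, 0.015],
  [0, 0, 0, 0, 0.003, 0.01, 0.015],
])

```text
time: 49.18
tool_pos: [0.6273, 0.2047, 0.1088]
ee_rot: [0.483, 0.517, -0.482, 0.517]
force: [-1.8, 3.0, 5.3]
width: 0.232
```

Call:
servo_tool([
  [0, 0, 0, 0, 0.001, 0.002, 0.015],
  [0, 0, 0, 0, 0.001, 0.004, 0.015],
  [0, 0, 0, 0, 0.002, 0.006, 0.015],
  [0, 0, 0, 0, 0.003, 0.008, 0.015],
  [0, 0, 0, 0, 0.003, 0.01, 0.015],
])

```text
time: 49.6
tool_pos: [0.6312, 0.1949, 0.1088]
ee_rot: [0.483, 0.517, -0.482, 0.517]
force: [-1.3, 3.4, 4.6]
width: 0.231
```

Call:
servo_tool([
  [0, 0, 0, 0, 0.001, 0.002, 0.015],
  [0, 0, 0, 0, 0.002, 0.004, 0.015],
  [0, 0, 0, 0, 0.002, 0.006, 0.015],
  [0, 0, 0, 0, 0.003, 0.008, 0.015],
  [0, 0, 0, 0, 0.003, 0.01, 0.015],
])

```text
time: 50.02
tool_pos: [0.6349, 0.1852, 0.1088]
ee_rot: [0.483, 0.517, -0.482, 0.517]
force: [-0.3, 2.9, 5.3]
width: 0.229
```

Call:
servo_tool([
  [0, 0, 0, 0, 0, 0.002, 0.015],
  [0, 0, 0, 0, 0, 0.004, 0.015],
  [0, 0, 0, 0, -0.001, 0.006, 0.015],
  [0, 0, 0, 0, -0.001, 0.008, 0.015],
  [0, 0, 0, 0, -0.001, 0.01, 0.015],
])

```text
time: 50.43
tool_pos: [0.6345, 0.175, 0.1087]
ee_rot: [0.483, 0.517, -0.482, 0.517]
force: [-0.6, 3.4, 4.9]
width: 0.232
```

Call:
servo_tool([
  [0, 0, 0, 0, 0, 0.002, 0.015],
  [0, 0, 0, 0, 0, 0.004, 0.015],
  [0, 0, 0, 0, -0.001, 0.006, 0.015],
  [0, 0, 0, 0, -0.001, 0.008, 0.015],
  [0, 0, 0, 0, -0.001, 0.01, 0.015],
])

```text
time: 50.85
tool_pos: [0.6341, 0.165, 0.1088]
ee_rot: [0.483, 0.517, -0.482, 0.517]
force: [0.9, 3.3, 5.4]
width: 0.231
```

Call:
servo_tool([
  [0, 0, 0, 0, 0, 0.002, 0.015],
  [0, 0, 0, 0, 0, 0.005, 0.015],
  [0, 0, 0, 0, 0, 0.007, 0.015],
  [0, 0, 0, 0, -0.001, 0.009, 0.015],
  [0, 0, 0, 0, -0.001, 0.011, 0.015],
])

```text
time: 51.27
tool_pos: [0.6339, 0.1539, 0.1088]
ee_rot: [0.483, 0.517, -0.482, 0.517]
force: [0.7, 2.9, 6.0]
width: 0.228
```

```bash
python3 - <<'E'
from tabs import *
x=cur();print(np.round(x,4),np.round(st()['force'],2)); print(np.load('seam.npy')[3])
E
```

```text
[0.6339 0.1539 0.1088 4.0172 0.085 ] [0.72 2.92 5.97]
[0.63334565 0.15373843]
```

Call:
servo_tool([
  [0, 0, 0, 0, -0.001, 0.001, 0.015],
  [0, 0, 0, 0, -0.002, 0.003, 0.015],
  [0, 0, 0, 0, -0.003, 0.005, 0.015],
  [0, 0, 0, 0, -0.004, 0.007, 0.015],
  [0, 0, 0, 0, -0.005, 0.009, 0.015],
])

```text
time: 51.68
tool_pos: [0.6298, 0.1444, 0.1087]
ee_rot: [0.483, 0.517, -0.482, 0.518]
force: [1.0, 3.9, 5.4]
width: 0.232
```

Call:
servo_tool([
  [0, 0, 0, 0, -0.001, 0.001, 0.015],
  [0, 0, 0, 0, -0.002, 0.003, 0.015],
  [0, 0, 0, 0, -0.003, 0.005, 0.015],
  [0, 0, 0, 0, -0.004, 0.007, 0.015],
  [0, 0, 0, 0, -0.005, 0.009, 0.015],
])

```text
time: 52.1
tool_pos: [0.6253, 0.1351, 0.1087]
ee_rot: [0.483, 0.517, -0.482, 0.517]
force: [1.5, 3.1, 4.5]
width: 0.228
```

Call:
servo_tool([
  [0, 0, 0, 0, -0.001, 0.001, 0.015],
  [0, 0, 0, 0, -0.002, 0.003, 0.015],
  [0, 0, 0, 0, -0.003, 0.005, 0.015],
  [0, 0, 0, 0, -0.004, 0.007, 0.015],
  [0, 0, 0, 0, -0.005, 0.009, 0.015],
])

```text
time: 52.52
tool_pos: [0.621, 0.1258, 0.1087]
ee_rot: [0.483, 0.517, -0.482, 0.517]
force: [1.4, 3.4, 4.8]
width: 0.228
```

Call:
servo_tool([
  [0, 0, 0, 0, -0.001, 0.001, 0.015],
  [0, 0, 0, 0, -0.002, 0.003, 0.015],
  [0, 0, 0, 0, -0.004, 0.004, 0.015],
  [0, 0, 0, 0, -0.005, 0.006, 0.015],
  [0, 0, 0, 0, -0.007, 0.007, 0.015],
])

```text
time: 52.93
tool_pos: [0.6147, 0.1179, 0.1087]
ee_rot: [0.483, 0.517, -0.482, 0.518]
force: [2.7, 2.1, 5.9]
width: 0.231
```

Call:
servo_tool([
  [0, 0, 0, 0, -0.001, 0.002, 0.015],
  [0, 0, 0, 0, -0.002, 0.003, 0.015],
  [0, 0, 0, 0, -0.004, 0.005, 0.015],
  [0, 0, 0, 0, -0.005, 0.007, 0.015],
  [0, 0, 0, 0, -0.007, 0.008, 0.015],
])

```text
time: 53.35
tool_pos: [0.6083, 0.1094, 0.1088]
ee_rot: [0.483, 0.517, -0.482, 0.518]
force: [2.3, 1.5, 5.7]
width: 0.229
```

Call:
servo_tool([
  [0, 0, 0, 0, -0.001, 0.002, 0.015],
  [0, 0, 0, 0, -0.002, 0.003, 0.015],
  [0, 0, 0, 0, -0.004, 0.005, 0.015],
  [0, 0, 0, 0, -0.005, 0.006, 0.015],
  [0, 0, 0, 0, -0.007, 0.008, 0.015],
])

```text
time: 53.77
tool_pos: [0.6019, 0.1012, 0.1088]
ee_rot: [0.483, 0.517, -0.482, 0.518]
force: [3.0, 2.9, 5.1]
width: 0.232
```

Call:
servo_tool([
  [0, 0, 0, 0, -0.001, 0.001, 0.015],
  [0, 0, 0, 0, -0.002, 0.003, 0.015],
  [0, 0, 0, 0, -0.002, 0.003, 0.015],
  [0, 0, 0, 0, -0.002, 0.003, 0.015],
  [0, 0, 0, 0, -0.002, 0.003, 0.015],
])

```text
time: 54.18
tool_pos: [0.5997, 0.0978, 0.1088]
ee_rot: [0.482, 0.517, -0.482, 0.517]
force: [1.4, 1.6, 6.0]
width: 0.233
```

```bash
python3 - <<'E'
from tabs import *
x=cur();print(np.round(x,4),np.round(st()['force'],2)); print(np.load('seam.npy')[5])
plan((x[0],x[1],.1085,4.01,.015),[(x[0],x[1],.26,4.01,.015,10),(.4792,-.397,.26,-19,.015,20),(.4792,-.397,.19,-19,.015,5)])
E
```

```text
[0.5997 0.0978 0.1088 3.9933 0.085 ] [1.41 1.61 6.04]
[0.59850752 0.09815461]
[[0.0,0,0,-0.015,0.0,0.0,0.015],[0.0,0,0,-0.03,0.0,0.0,0.015],[0.0,0,0,-0.045,0.0,0.0,0.015],[0.0,0,0,-0.061,0.0,0.0,0.015],[0.0,0,0,-0.076,0.0,0.0,0.015]]
[[0.0,0,0,-0.015,0.0,0.0,0.015],[0.0,0,0,-0.03,0.0,0.0,0.015],[0.0,0,0,-0.045,0.0,0.0,0.015],[0.0,0,0,-0.06,0.0,0.0,0.015],[0.0,0,0,-0.076,0.0,0.0,0.015]]
[[0.02,0,0,0.001,-0.008,0.024,0.015],[0.04,0,0,0.001,-0.015,0.049,0.015],[0.06,0,0,0.001,-0.023,0.073,0.015],[0.08,0,0,0.001,-0.031,0.097,0.015],[0.1,0,0,0.001,-0.039,0.121,0.015]]
[[0.02,0,0,-0.001,-0.005,0.025,0.015],[0.041,0,0,-0.001,-0.01,0.05,0.015],[0.061,0,0,-0.001,-0.015,0.075,0.015],[0.081,0,0,-0.001,-0.021,0.1,0.015],[0.101,0,0,-0.001,-0.026,0.125,0.015]]
[[0.02,0,0,0.001,-0.003,0.025,0.015],[0.04,0,0,0.001,-0.006,0.05,0.015],[0.06,0,0,0.001,-0.008,0.076,0.015],[0.08,0,0,0.001,-0.011,0.101,0.015],[0.1,0,0,0.001,-0.014,0.126,0.015]]
[[0.02,0,0,-0.001,0.0,0.026,0.015],[0.04,0,0,-0.001,0.0,0.051,0.015],[0.06,0,0,-0.001,0.0,0.077,0.015],[0.081,0,0,-0.001,-0.001,0.102,0.015],[0.101,0,0,-0.001,-0.001,0.128,0.015]]
[[0.0,0,0,0.015,0.0,0.0,0.015],[0.0,0,0,0.028,0.0,0.0,0.015],[0.0,0,0,0.043,0.0,0.0,0.015],[0.0,0,0,0.056,0.0,0.0,0.015],[0.0,0,0,0.07,0.0,0.0,0.015]]
end [ 0.4789 -0.3972  0.1905] -19.02
```

Call:
servo_tool([
  [0, 0, 0, -0.015, 0, 0, 0.015],
  [0, 0, 0, -0.03, 0, 0, 0.015],
  [0, 0, 0, -0.045, 0, 0, 0.015],
  [0, 0, 0, -0.061, 0, 0, 0.015],
  [0, 0, 0, -0.076, 0, 0, 0.015],
])

```text
time: 54.6
tool_pos: [0.5985, 0.097, 0.183]
ee_rot: [0.481, 0.517, -0.484, 0.516]
force: [0.4, 0.4, -1.4]
width: 0.232
```

Call:
servo_tool([
  [0, 0, 0, -0.015, 0, 0, 0.015],
  [0, 0, 0, -0.03, 0, 0, 0.015],
  [0, 0, 0, -0.045, 0, 0, 0.015],
  [0, 0, 0, -0.06, 0, 0, 0.015],
  [0, 0, 0, -0.076, 0, 0, 0.015],
])

```text
time: 55.02
tool_pos: [0.5987, 0.0971, 0.2586]
ee_rot: [0.481, 0.518, -0.484, 0.516]
force: [2.0, 0.3, -1.4]
width: 0.229
```

Call:
servo_tool([
  [0.02, 0, 0, 0.001, -0.008, 0.024, 0.015],
  [0.04, 0, 0, 0.001, -0.015, 0.049, 0.015],
  [0.06, 0, 0, 0.001, -0.023, 0.073, 0.015],
  [0.08, 0, 0, 0.001, -0.031, 0.097, 0.015],
  [0.1, 0, 0, 0.001, -0.039, 0.121, 0.015],
])

```text
time: 55.43
tool_pos: [0.5677, -0.0271, 0.2571]
ee_rot: [-0.506, -0.493, 0.509, -0.491]
force: [-0.2, -0.3, -0.8]
width: 0.227
```

Call:
servo_tool([
  [0.02, 0, 0, -0.001, -0.005, 0.025, 0.015],
  [0.041, 0, 0, -0.001, -0.01, 0.05, 0.015],
  [0.061, 0, 0, -0.001, -0.015, 0.075, 0.015],
  [0.081, 0, 0, -0.001, -0.021, 0.1, 0.015],
  [0.101, 0, 0, -0.001, -0.026, 0.125, 0.015],
])

```text
time: 55.85
tool_pos: [0.5377, -0.1512, 0.2583]
ee_rot: [-0.531, -0.467, 0.533, -0.465]
force: [-0.3, -1.0, -1.1]
width: 0.229
```

Call:
servo_tool([
  [0.02, 0, 0, 0.001, -0.003, 0.025, 0.015],
  [0.04, 0, 0, 0.001, -0.006, 0.05, 0.015],
  [0.06, 0, 0, 0.001, -0.008, 0.076, 0.015],
  [0.08, 0, 0, 0.001, -0.011, 0.101, 0.015],
  [0.1, 0, 0, 0.001, -0.014, 0.126, 0.015],
])

```text
time: 56.27
tool_pos: [0.5073, -0.2741, 0.2572]
ee_rot: [-0.554, -0.44, 0.556, -0.437]
force: [-1.2, 0.5, -0.6]
width: 0.233
```

Call:
servo_tool([
  [0.02, 0, 0, -0.001, 0, 0.026, 0.015],
  [0.04, 0, 0, -0.001, 0, 0.051, 0.015],
  [0.06, 0, 0, -0.001, 0, 0.077, 0.015],
  [0.081, 0, 0, -0.001, -0.001, 0.102, 0.015],
  [0.101, 0, 0, -0.001, -0.001, 0.128, 0.015],
])

```text
time: 56.68
tool_pos: [0.4769, -0.3982, 0.2581]
ee_rot: [-0.575, -0.411, 0.577, -0.408]
force: [0.1, 0.3, -1.0]
width: 0.23
```

Call:
servo_tool([
  [0, 0, 0, 0.015, 0, 0, 0.015],
  [0, 0, 0, 0.028, 0, 0, 0.015],
  [0, 0, 0, 0.043, 0, 0, 0.015],
  [0, 0, 0, 0.056, 0, 0, 0.015],
  [0, 0, 0, 0.07, 0, 0, 0.015],
])

```text
time: 57.1
tool_pos: [0.4775, -0.3969, 0.1877]
ee_rot: [-0.575, -0.411, 0.577, -0.409]
force: [0.2, -0.1, -0.7]
width: 0.227
```

Call:
servo_tool([
  [0, 0, 0, 0.01, 0, 0, 0.015],
  [0, 0, 0, 0.018, 0, 0, 0.015],
  [0, 0, 0, 0.018, 0, 0, 0.015],
  [0, 0, 0, 0.018, 0, 0, 0.015],
  [0, 0, 0, 0.018, 0, 0, 0.015],
])

```text
time: 57.52
tool_pos: [0.4788, -0.397, 0.1732]
ee_rot: [0.576, 0.41, -0.576, 0.411]
force: [-0.9, -0.2, -0.5]
width: 0.228
```

```bash
python3 - <<'E'
from tabs import *
x=cur();print(np.round(x,4),np.round(st()['force'],2))
w=shot('wrist');save(w,'w12.png')
E
```

```text
[  0.4788  -0.397    0.1732 -19.0184   0.085 ] [-0.92 -0.17 -0.46]
```

View pics/w12.png

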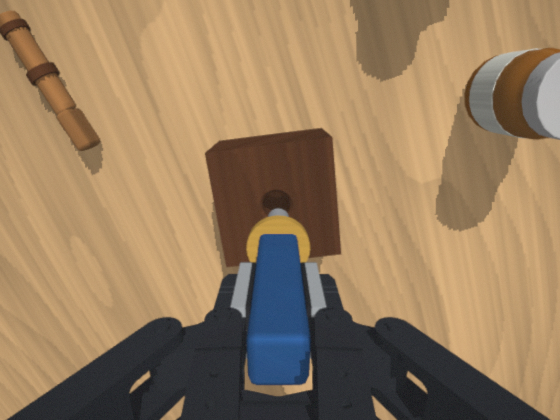

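Call:
servo_tool([
  [0, 0, 0, 0.006, 0, 0, 0.015],
  [0, 0, 0, 0.012, 0, 0, 0.015],
  [0, 0, 0, 0.018, 0, 0, 0.015],
  [0, 0, 0, 0.024, 0, 0, 0.015],
  [0, 0, 0, 0.03, 0, 0, 0.015],
])

```text
time: 57.98
tool_pos: [0.4785, -0.3966, 0.1412]
ee_rot: [-0.576, -0.411, 0.576, -0.41]
force: [-0.3, 0.1, -2.2]
width: 0.228
```

Call:
servo_tool([
  [0, 0, 0, 0.007, 0, 0, 0.015],
  [0, 0, 0, 0.014, 0, 0, 0.015],
  [0, 0, 0, 0.021, 0, 0, 0.015],
  [0, 0, 0, 0.028, 0, 0, 0.015],
  [0, 0, 0, 0.034, 0, 0, 0.015],
])

```text
time: 58.4
tool_pos: [0.4785, -0.3967, 0.1072]
ee_rot: [-0.576, -0.411, 0.576, -0.41]
force: [-0.2, 0.0, -0.9]
width: 0.233
```

Call:
servo_tool([
  [0, 0, 0, 0.001, 0, 0, 0.015],
  [0, 0, 0, 0.002, 0, 0, 0.015],
  [0, 0, 0, 0.003, 0, 0, 0.015],
  [0, 0, 0, 0.003, 0, 0, 0.015],
  [0, 0, 0, 0.003, 0, 0, 0.015],
])

```text
time: 58.82
tool_pos: [0.4788, -0.397, 0.1058]
ee_rot: [0.576, 0.41, -0.576, 0.411]
force: [0.6, -0.1, -0.9]
width: 0.228
```

Call:
servo_tool([
  [0, 0, 0, 0.001, 0, 0, 0.015],
  [0, 0, 0, 0.001, 0, 0, 0.015],
  [0, 0, 0, 0.001, 0, 0, 0.03],
  [0, 0, 0, 0.001, 0, 0, 0.05],
  [0, 0, 0, 0.001, 0, 0, 0.06],
])

```text
time: 59.23
tool_pos: [0.4787, -0.3969, 0.1046]
ee_rot: [0.576, 0.41, -0.576, 0.411]
force: [0.2, -0.0, 0.3]
width: 0.623
```

Call:
servo_tool([
  [0, 0, 0, 0, 0, 0, 0.06],
  [0, 0, 0, 0, 0, 0, 0.06],
  [0, 0, 0, -0.015, 0, 0, 0.06],
  [0, 0, 0, -0.035, 0, 0, 0.06],
  [0, 0, 0, -0.06, 0, 0, 0.06],
])

```text
time: 59.65
tool_pos: [0.478, -0.3962, 0.1629]
ee_rot: [-0.575, -0.412, 0.576, -0.409]
force: [0.3, 0.6, 0.4]
width: 0.7
```

Call:
servo_tool([
  [0, 0, 0, -0.03, 0, 0, 0.06],
  [0, 0, 0, -0.06, 0, 0, 0.06],
  [0, 0, 0, -0.09, 0, 0, 0.06],
  [0, 0, 0, -0.12, 0, 0, 0.06],
  [0, 0, 0, -0.12, 0, 0, 0.06],
])

```text
time: 60.07
tool_pos: [0.4795, -0.3976, 0.2927]
ee_rot: [0.577, 0.406, -0.575, 0.415]
force: [-0.1, -0.3, 2.1]
width: 0.699
```

```bash
python3 - <<'E'
from tabs import *
x=cur();print(np.round(x,4),np.round(st()['force'],2))
P=bot.camera_params('wrist');w=shot('wrist');t=shot('top');sc=shot('scene')
v=cv2.cvtColor(w,cv2.COLOR_RGB2HSV)
e=cv2.inRange(v,(18,120,120),(30,255,255));e[:120]=0;e[260:]=0;e[:,:220]=0;e[:,340:]=0;yy,xx=np.where(e>0);ci=cv2.minEnclosingCircle(np.c_[xx,yy].astype(np.float32));print('flange',ci,at('wrist',ci[0],.071,P))
a=cv2.resize(t[120:240,120:350],None,fx=2.4,fy=2.4)[:280,:552]
b_=cv2.resize(w[100:280,180:380],(280,252)); s2=cv2.resize(sc[180:310,200:340],(272,252))
im=np.zeros((540,560,3),np.uint8);im[:a.shape[0],:a.shape[1]]=a;im[285:537,:280]=b_;im[285:537,285:557]=s2;save(im,'m13.png')
E
```

```text
[  0.4795  -0.3976   0.2927 -19.02     0.085 ] [-0.1  -0.31  2.06]
flange ((275.0, 170.0), 16.763153076171875) [ 0.47969435 -0.39705091  0.071     ]
```

View pics/m13.png

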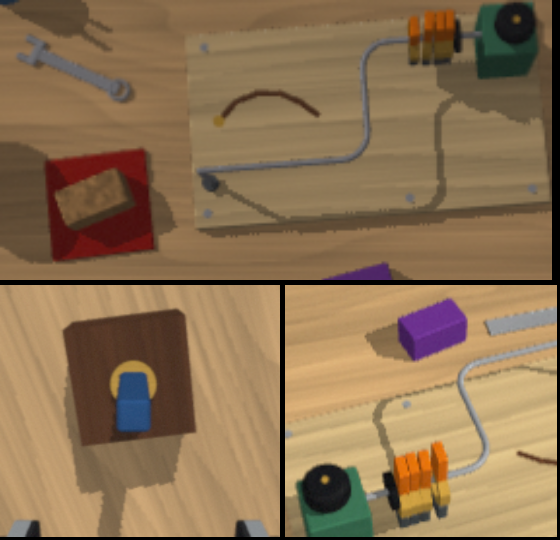

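All four rings are at the stop, the cork is flat on the tile, and the stylus is seated upright. I'm handing the job in.

```bash
python3 -c "
from bench import bot
print(bot.close_job())"
```

```text
the job is handed in; nothing more can be done
None
```

The job is done and handed in at about 60 s on the robot's clock; `close_job` gave no verdict.

- **Rings:** I slid all four round both bends. Measured from the wrist camera, the first sits against the stop (centre about 6 mm from its face) and the last is about 51 mm out, inside the 66 mm limit. The last picture shows all four hanging upright. The fourth sits a few millimetres short of touching the third.
- **Cork:** It was knocked about 3 cm aside during the run, so I found it again, gripped it and laid it flat on the tile. The last picture shows it inside the tile, and the detector put it about 1 cm from the tile's centre.
- **Seam:** I ran the stylus upright from the brass dot to the far end at about 2.4 cm/s. The contact force was mostly 5–6 N, with a brief 8.5 N reading at touchdown. At the seam points I compared (0, 1, 3 and 5), the tip was within about 4 mm of where I had measured them.
- **Stylus:** It is back in its stand and released. Its flange centre is within about 2 mm of the hole, and the gripper is clear above it.
- **Items to leave alone:** The arm never went near the ruler, peg, jar or wrench. I did not measure their positions again at the end.

No check failed. The tile-centre readings from the top camera differed by about 1–2 cm, well inside the 45 mm tolerance.

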